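# Offer a tile up to the tilting backrest of a mitre-lapping jig

## Task

Set the mitre jig: press the sprung tail lever behind its backrest down until the plunger clicks in and the backrest stays leaning back by itself, then let go of the lever. Take the tall tile out of the rack and gently hold it ready for the first stroke, about midway along the jig: its whole lower edge down on the lapping plate, its unglazed back lying flat and flush against the sloping backrest under light pressure; finish like that, still holding the tile. Leave the other tiles, the tub and the brush where they are.

Things in the scene. Friction and masses are not known exactly. Their poses are not given: they have to be found in the camera images.
- jig: Mitre-lapping jig: grey cast stand bolted to the bench, 200 mm deep, 270 mm wide. Origin on the bench right below the backrest hinge line; x from the backrest over the lapping plate (away from the tail lever), y along the hinge, z up. Hinge line 75 mm above the origin. Cheeks 10 mm thick at y = +-118 mm, up to z = 105 mm; the index arm and its knobs reach y = +165 mm, z = 160 mm.
- lap_plate: The dark flat diamond lapping plate on the stand: fixed, level, top 75 mm above the bench (the height of the hinge line), from x = -6 to +70 mm and y = +-100 mm of the jig. Origin and axes as the jig's.
- backrest: Tilting aluminium backrest, flat plate 200 mm wide, hinged just above the near edge of the lapping plate. Origin on the hinge line at mid width; x straight out of its flat face (to the lapping plate side), y along the hinge, z up the face. The face is the plane x = 0, z = 6 to 84 mm, y = +-100 mm; plate 8 mm thick, ribs to 20 mm behind. A steel catch stands out at its +y end.
- face_mid (a point): Middle of the backrest's flat face, 45 mm up the face from the hinge line; axes as the backrest's.
- tilt (a joint): Lean of the backrest in rad: 0 upright (where its spring holds it at the start), growing as it leans back, away from the lapping plate; up to 0.75. The detent holds it at the lean set by the index arm, between 0.3 and 0.65 rad; unlatched it springs back to 0. Latched, it does not give under a light push (8 N) of the tile.
- tail: Tail lever: steel bar behind the backrest, turning with it, along jig -x and 22 degrees above level at the start. Origin and axes as the backrest. Pressing its end down leans the backrest back: 5 to 8 N against the spring, a few N more over the catch, a hard stop 0.05 to 0.08 rad past the detent (a push of 18 N has reached it); let go, it springs back onto the plunger, which then holds it.
- paddle (a point): Middle of the rubber-topped pressing paddle at the end of the tail lever, on its upper face: 40 mm long, 44 mm wide, 135 mm from the hinge line. It moves on an arc about the hinge: about 132 mm above the bench while the backrest is upright, 92 to 46 mm at the detent (for a lean of 0.3 to 0.65 rad), and never below 33 mm.
- index_arm (a point): The index arm, a steel bar outside the +y cheek, clamped at the wanted angle, with a spring plunger near its top (this point, 75 mm from the hinge line). Its z axis points along the bar and shows the lean at which the detent holds the backrest (backrest z parallel to it, within 0.02 rad).
- rack: Fixed wooden rack, 150 x 116 x 45 mm, with three grooves across it at x = -45, 0, +45 mm, each 11 mm wide, 116 mm long, floor 17 mm above the bench (28 mm deep). Origin on the bench at its centre.
- tile: The tall tile, fired terracotta, 8 mm thick (x) x 100 mm wide (y) x 150 mm tall (z), about 0.26 kg, standing on edge in one of the three grooves. White glazed face towards its +x, bare back towards -x. Origin at the centre of its lower edge.
- tile_mid (a point): Centre of the tall tile, 75 mm up; axes: x out of the glazed face, z up the tile.
- tile_glaze (a point): Centre of the tall tile's white glazed face.
- square_a: A square tile 8 x 100 x 100 mm standing in another groove; origin at its lower edge. To be left alone.
- square_b: Another square tile 8 x 100 x 100 mm in the remaining groove; to be left alone.
- tub: Grey plastic tub 110 x 150 x 55 mm beyond the jig, to be left alone.
- brush: A brush 200 mm long lying on the bench, to be left alone.
Not all that is in view belongs to the job. Leave any green or pink look-alike of the rack alone.

How it is judged:
On the way, in this order (a step that is already met when the one before it is completed fails the run):
1. the backrest leans at the index angle, held by the detent with the tail lever let go (angle between the z axis of backrest and the z axis of index_arm, either way round below 0.045 rad and value of joint tilt above 0.22 rad and contact force between each of the fingers, the arm and tail below 0.2 N), for 0.3 s.
2. the tall tile is lifted clear of the rack in the gripper (z of tile in the frame of rack above 0.047 m and contact force between the fingers and tile above 1 N), for 0.1 s.
At the end, for the whole second after the job is handed in: Detent holds backrest (2.5 deg of index arm); tile still in fingers, flush (face parallel within 2 deg, edges 2.9 deg, gap to centre < 2 mm), glaze outward, within 50 mm of mid width, lower edge down on the plate (within 2 mm), pressed on backrest with 1 to 25 N, at rest (angle between the z axis of backrest and the z axis of index_arm, either way round below 0.045 rad and angle between the x axis of tile and the x axis of backrest, either way round below 0.035 rad and angle between the z axis of tile and the z axis of backrest, either way round below 0.05 rad and x of tile_mid in the frame of backrest below 0.006 m and x of tile_glaze in the frame of backrest above 0.006 m and y of tile_mid in the frame of backrest between -0.05 and 0.05 m and z of tile_mid in the frame of backrest below 0.077 m and contact force between tile and backrest between 1 and 25 N and contact force between the fingers and tile above 2 N and linear speed of tile below 0.02 m/s); the arm keeps its last pose, push and grip.
It fails at once if the tile is pressed or knocked hard (over 40 N) against the backrest or the lapping plate (contact force between tile and backrest above 40 N or contact force between tile and lap_plate above 40 N).
It fails at once if a square tile, the tub or the brush is disturbed (moved over 25 mm) (distance of any of square_a, square_b, tub, brush from where it was at the start of the episode above 0.025 m).
It also fails if it takes over 64 s, if anything falls off the work surface, if the arm or the gripper's body presses on something with over 40 N, if the wrist force passes 120 N, or if a joint passes its speed limit or range.

## Robot

A 7-joint arm with a two-finger parallel gripper is mounted at the origin on the work surface. World frame = base frame: x ahead of the robot, y to its left, z up, the work surface at z = 0. Lengths are in m, angles in rad, forces in N, time in s.
With the tool pointing down it reaches from about 0.4 to 0.875 m from the base axis. Payload 19.3 kg.
Tool frame: the origin (TCP) lies midway between the tips of the shut fingers; the grasp point (between the pads) lies bot.grip_point_offset behind it (bot.grip_point_offset is the distance from the TCP to the grasp point, in m); z points along the fingers, y is the direction in which the jaws open and shut (so a half turn about z gives the same grasp; the last joint's range is limited). The gripper opens to 85 mm and grips with 20 to 120 N. Pads are 22 mm wide; open, the fingers measure 114 mm over their backs; the gripper's body (76 mm by 85 mm) begins 54 mm behind the grasp point. The pads swing forward as they close: fully open they stand 13 mm farther back than shut.
Start: joints at [1.192, 0.521, -0.036, 1.599, 0.021, 1.021, -0.113], TCP at [0.19, -0.595, 0.231] pointing down, gripper open.
Joint ranges: [-2.91, 2.91], [-0.3, 2.13], [-1.5, 1.42], [0.17, 2.43], [-1.26, 4.41], [0.16, 1.93], [-2.52, 2.52]. Speed limits (rad/s): [1.89, 1.89, 2.39, 2.39, 3.01, 3.01, 3.01].

## Interface

Orientations are given as [roll, pitch, yaw] about the fixed x, y, z axes, in that order (R = Rz(yaw) Ry(pitch) Rx(roll)).
In Python, from workcell import bot gives the robot as it stands.
- The arm moves only by the tool servo_tool, never from a script. Its argument "rows" is a list that holds one entry, the list of rows, each a list of 6 numbers: the shift along the tool's x, y, z in cm, then the turn, a rotation vector about the tool's x, y, z in degrees. A call has 1 to 5 rows; each row shifts and turns the commanded pose from where the row before left it, along the tool's axes as they then stand; what a row does not reach is not made up. A row lasts 1/8 s, in which the tool goes at most 62.5 mm and 10.7 degrees, less where a joint would pass 70% of its speed; a pose out of reach is approached as far as the arm can. A call is refused whole if a number of a shift passes 6.25 or a number of a turn 10.7, either way. A call with a gripper value outside its range is refused whole. "grip" is the opening, from -1 (shut) to 1 (fully open), so that 0 is half open, set as the call begins (left out, the last holds). The fingers move at their own pace and stop on an object; "squeeze" is the grip in N (left out, the last holds). Time passes only in rows, so rows that do not move let the fingers close. It gives the time, the measured TCP pose, the force and the opening at its end, in the units of the state.
- bot.observe(): the state, without advancing time (a new reading comes with each control period).
- bot.grab_frame(name): name is "side" or "top" or "wrist"; returns a dict with "image" (480x640x3 uint8, red, green, blue), "K" (3x3 intrinsics, pixels), "dist" ([k1, k2, p1, p2, k3] as OpenCV has them; the pictures are not rectified), "R" (3x3) and "t" (3): a world point X has camera coordinates R X + t; the wrist camera has in their place "mount" (4x4, takes a point from camera to tool coordinates, whose origin is the TCP and whose axes are the flange's). Camera axes: x right, y down, z forward; pixel columns grow to the right and rows downward; lengths in m; the calibration is good to about 2 mm. A picture is of the moment at which its call begins: read the wrist's pose just before it. There is no depth.
- bot.job_done(): hands the job in, once; it reports no verdict.
The state is a dict: "clock": time; "qpos": joint angles; "qd": joint speeds; "joint_efforts": joint torques, N m; "position": TCP position; "tool_rot": TCP orientation; "force": force on the tool from outside, world axes, zero at the start; "moment": the same for the moment, N m; "grip_width": finger opening in m.
Only numpy, scipy, OpenCV 4.12 (cv2) and the standard library are available. Lean on these libraries where they do the work, as an engineer would, in place of code of your own. Each camera call takes 0.05 s, during which the arm holds its last target.

## Working session

There is one attempt and no reset: what is moved stays moved. The work goes in short steps, Python scripts to look and compute and a tool call to move; the robot and the scene stay as the last step left them, time stands still between calls to the robot, and variables do not carry over. Pictures are saved under pics/ and viewed, and the job is handed in when it is done.

Besides the shell and the picture viewer there is one more tool, called after "Call:" by a JSON object that holds its "api" and its "payload". servo_tool: Moves the arm, as the interface text tells. Its arguments: {"type":"object","properties":{"rows":{"type":"array"},"grip":{"type":"number"},"squeeze":{"type":"number"}},"required":["rows"]}

```bash
ls; mkdir -p pics; python3 - <<'E'
from workcell import bot
import cv2
s=bot.observe();print(s)
print(bot.grip_point_offset)
for n in ['side','top','wrist']:
    f=bot.grab_frame(n);cv2.imwrite(f'pics/{n}0.png',f['image'][:,:,::-1])
    print(n,{k:v for k,v in f.items() if k!='image'})
E
```

```text
pics
{'clock': 0.0, 'qpos': array([ 1.19179168,  0.52202261, -0.03633778,  1.60000172,  0.02122162,
        1.02107194, -0.11278524]), 'qd': array([-0.00033016, -0.0002708 ,  0.00096008,  0.00019529, -0.00045549,
       -0.00156173, -0.00023858]), 'joint_efforts': array([-7.10278437e-04, -9.27102900e+01,  1.97971545e+00, -3.69932842e+01,
        1.78201793e-02,  8.23738519e-03, -2.33488117e-05]), 'position': array([ 0.18981587, -0.59513393,  0.2307225 ]), 'tool_rot': array([-3.14047849e+00,  9.19379351e-05,  3.08829674e-01]), 'force': array([0.04463927, 0.09759653, 0.73311665]), 'moment': array([-0.04221801,  0.03311727, -0.01294789]), 'grip_width': 0.08536208410638133}
0.0187
side {'K': array([[502.55112414,   0.        , 310.7960309 ],
       [  0.        , 502.55112414, 238.49621425],
       [  0.        ,   0.        ,   1.        ]]), 'dist': array([-0.12314333,  0.        ,  0.        ,  0.        ,  0.        ]), 'R': array([[ 0.97490578, -0.22242399,  0.00928945],
       [-0.14013034, -0.64555929, -0.75074409],
       [ 0.17298038,  0.73060302, -0.66052783]]), 't': array([-0.
[... 380 characters left out ...]
174],
       [ 0.18634855,  0.0151748 , -0.9823665 ]]), 't': array([0.13955004, 0.58299603, 0.96585898])}
wrist {'K': array([[426.38150544,   0.        , 327.82095408],
       [  0.        , 426.38150544, 240.12401886],
       [  0.        ,   0.        ,   1.        ]]), 'dist': array([0.02586724, 0.        , 0.        , 0.        , 0.        ]), 'mount': array([[ 1.74670641e-04, -9.45261999e-01, -3.26312307e-01,
         8.45027197e-02],
       [ 9.99999639e-01,  4.36578463e-04, -7.29394656e-04,
         3.45167017e-04],
       [ 8.31929976e-04, -3.26312062e-01,  9.45261734e-01,
        -1.43083181e-01],
       [ 0.00000000e+00,  0.00000000e+00,  0.00000000e+00,
         1.00000000e+00]])}
```

View pics/side0.png

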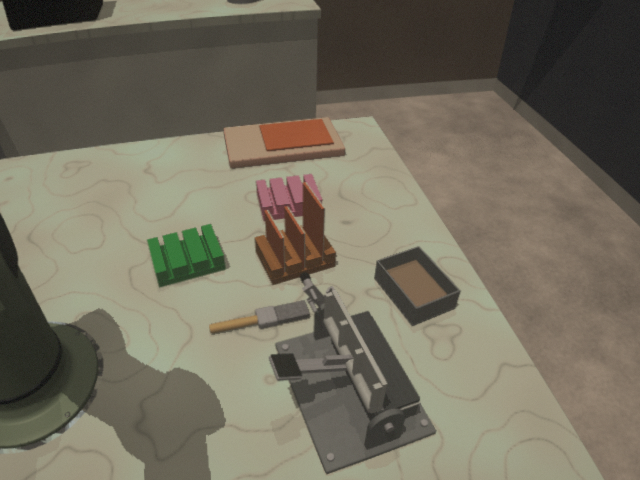

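View pics/top0.png

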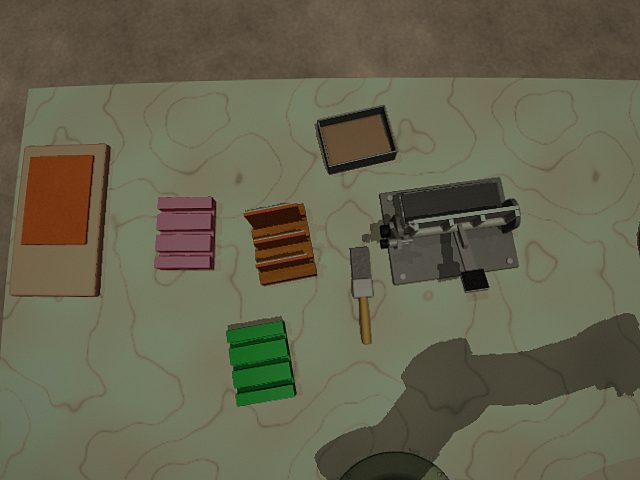

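View pics/wrist0.png

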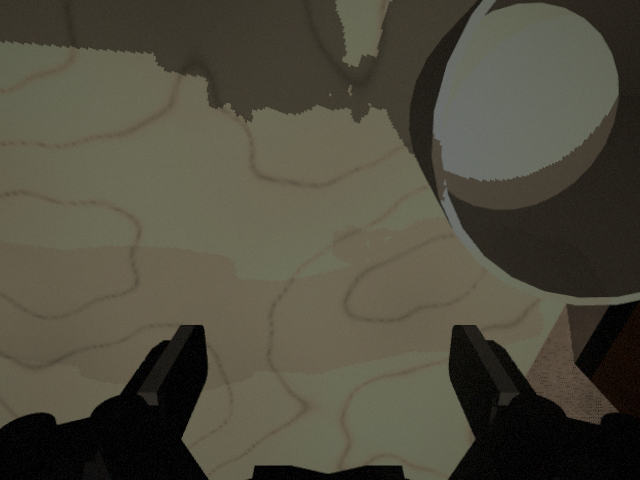

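```bash
cat > h.py <<'E'
import numpy as np,cv2
from scipy.spatial.transform import Rotation as Ro
from scipy.optimize import least_squares
from workcell import bot
import pickle
def grab(n,name):
    s=bot.observe() 
    f=bot.grab_frame(n); f['s']=s
    if n=='wrist':
        M=np.eye(4);M[:3,:3]=Ro.from_euler('xyz',s['tool_rot']).as_matrix();M[:3,3]=s['position']
        W=M@f['mount']; f['R']=W[:3,:3].T; f['t']=-f['R']@W[:3,3]
    cv2.imwrite(f'pics/{name}.png',f['image'][:,:,::-1]); pickle.dump(f,open(f'pics/{name}.pkl','wb'))
    return f
def load(name): return pickle.load(open(f'pics/{name}.pkl','rb'))
def proj(f,X):
    X=np.atleast_2d(np.array(X,float))
    return cv2.projectPoints(X,cv2.Rodrigues(f['R'])[0],f['t'],f['K'],f['dist'])[0].reshape(-1,2)
def ray(f,u):
    p=cv2.undistortPoints(np.array(u,float).reshape(-1,1,2),f['K'],f['dist']).reshape(-1,2)
    d=np.c_[p,np.ones(len(p))]@f['R']; return -f['R'].T@f['t'],d
def onz(f,u,z):
    c,d=ray(f,u); return c+d*((z-c[2])/d[:,2])[:,None]
def crop(f,name,x0,y0,x1,y1,k,gain=1.5):
    im=f['image'][y0:y1,x0:x1,::-1]
    im=cv2.resize(im,None,fx=k,fy=k,interpolation=cv2.INTER_CUBIC)
    im=np.clip(im.astype(float)*gain,0,255).astype(np.uint8)
    for x in range((x0+19)//20*20,x1,20): cv2.putText(im,str(x),((x-x0)*k,10),0,.4,(0,255,255),1); im[::4,(x-x0)*k]=(0,255,255)
    for y in range((y0+19)//20*20,y1,20): cv2.putText(im,str(y),(0,(y-y0)*k),0,.4,(0,255,255),1); im[(y-y0)*k,::4]=(0,255,255)
    cv2.imwrite(f'pics/{name}.png',im)
E
python3 - <<'E'
from h import *
a=grab('side','s0');b=grab('top','t0')
for f in (a,b): print(-f['R'].T@f['t'])
crop(a,'sj',250,280,450,480,4); crop(b,'tj',340,160,540,310,4); crop(b,'tr',230,190,330,290,6); crop(a,'sr',240,170,350,290,5)
E
```

```text
[ 0.40097915 -0.59302281  0.79151036]
[0.39383743 0.11869845 1.05973813]
```

View pics/sj.png

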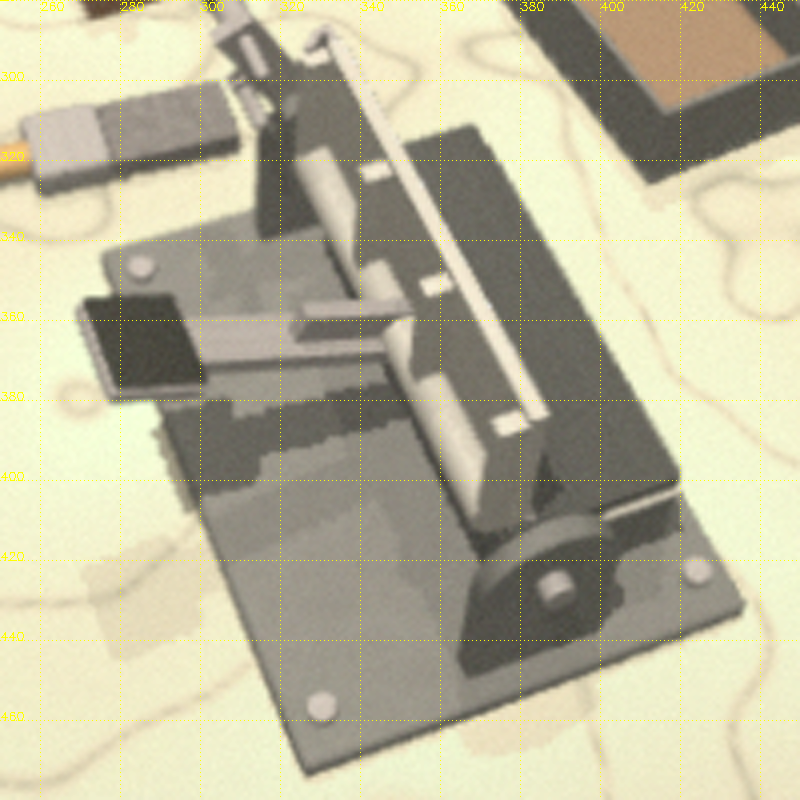

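View pics/tj.png

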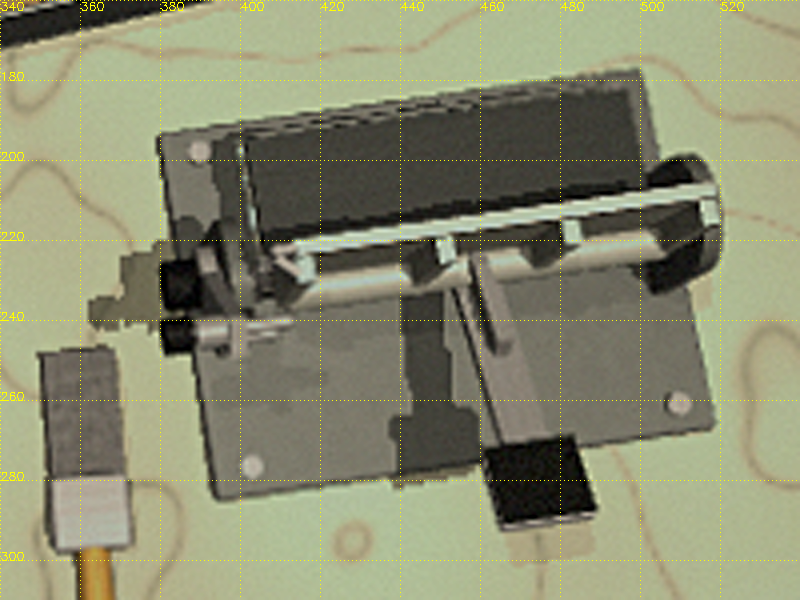

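View pics/tr.png

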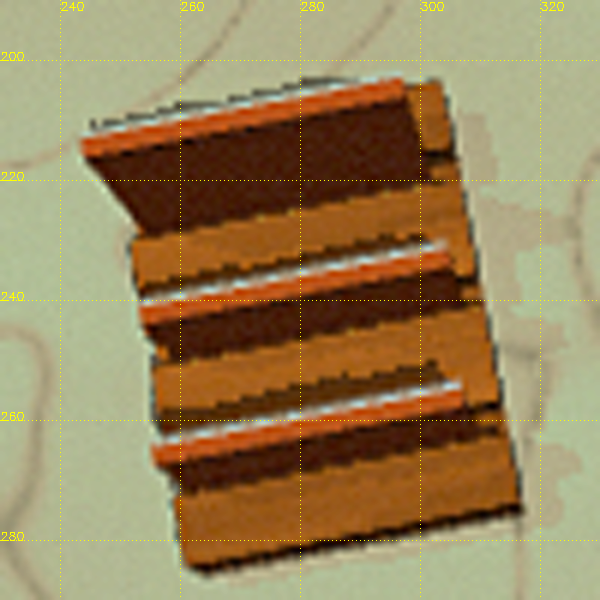

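View pics/sr.png

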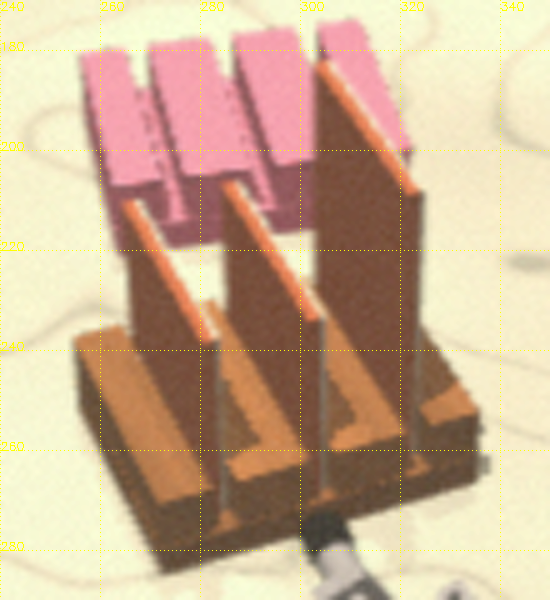

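```bash
cat > fit.py <<'E'
from h import *
a=load('s0');b=load('t0')
O=[(b,(401,194),'L',(.070,.1,.075)),(b,(498,181),'L',(.070,-.1,.075)),
(a,(368,311),'L',(.07,.1,.075)),(a,(419.5,399),'L',(.07,-.1,.075)),
(b,(412.5,219),'B',(0,.1,.159)),(b,(518,205.5),'B',(0,-.1,.159)),
(a,(332,286),'B',(0,.1,.159)),(a,(387,383),'B',(0,-.1,.159)),
(b,(379,193),'S',(1,1)),(b,(498,177),'S',(1,-1)),(b,(518,267),'S',(-1,-1)),(b,(394,285),'S',(-1,1)),
(a,(275,344),'S',(-1,1)),(a,(326,473),'S',(-1,-1)),(a,(436,432),'S',(1,-1))]
def W(p,X):
    c,s=np.cos(p[2]),np.sin(p[2]); return np.array([p[0]+c*X[0]-s*X[1],p[1]+s*X[0]+c*X[1],X[2]])
def res(p):
    r=[]
    for f,u,k,X in O:
        if k=='S': X=(p[4]+.1*X[0],.135*X[1]+p[5],p[3])
        r.append(proj(f,W(p,X))[0]-u)
    return np.ravel(r)
s=least_squares(res,[.6,-.15,.1,.01,0,0],loss='soft_l1')
print(s.x); print(res(s.x).reshape(-1,2).round(1))
p=s.x
np.save('jig.npy',p[:3])
# paddle triangulation
for f,us in ((b,[(460,271),(482,269),(489,288),(465,292)]),(a,[(271,354),(292,353),(301,375),(278,378)])):
    for z in(.132,): 
        q=onz(f,us,z); m=q.mean(0)
        c,ss=np.cos(p[2]),np.sin(p[2]);d=m[:2]-p[:2]
        print('paddle',m,'jig',c*d[0]+ss*d[1],-ss*d[0]+c*d[1])
# rack
P=[(b,(304,203.5),(.075,-.058,.045)),(b,(316.5,275),(-.075,-.058,.045)),(b,(262,284),(-.075,.058,.045)),
(b,(252,229),(.03,.058,.045)),
(a,(335,252),(.075,-.058,.045)),(a,(271,269),(-.075,-.058,.045)),(a,(255,238),(-.075,.058,.045)),(a,(336,265),(.075,-.058,0)),(a,(272,284),(-.075,-.058,0))]
r=least_squares(lambda p:np.ravel([proj(f,W(p,X))[0]-u for f,u,X in P]),[.6,.2,.1],loss='soft_l1')
print('rack',r.x); print(r.fun.reshape(-1,2).round(1))
np.save('rack.npy',r.x)
# tile top corners
T=[(b,(243.5,213.5),(-.004,.05,.167)),(b,(297,205.5),(-.004,-.05,.167)),(a,(302,184),(-.004,.05,.167)),(a,(321.5,209),(-.004,-.05,.167))]
t=least_squares(lambda p:np.ravel([proj(f,W(p,X))[0]-u for f,u,X in T]),[.65,.2,.1])
print('tile',t.x,t.fun.reshape(-1,2).round(1))
print('exp',W(r.x,(.045,0,0)))
E
python3 fit.py
```

```text
[ 5.92162781e-01 -1.28433853e-01  1.25578556e-01  6.62070033e-03
 -3.60522939e-03 -1.57442651e-04]
[[-0.6  1.3]
 [-1.7  1.6]
 [ 0.6 -1. ]
 [ 0.8 -0.2]
 [ 0.1  1.4]
 [-0.1  0.6]
 [ 3.8  2.6]
 [ 0.5  0.4]
 [-0.6  0.6]
 [ 1.5  0.7]
 [-0.2  0.6]
 [-1.1  0.4]
 [ 0.5 -0.6]
 [ 0.5  0.2]
 [ 1.3  0.2]]
paddle [ 0.47114782 -0.14389506  0.132     ] jig -0.12199850982565788 -0.00018248717129501664
paddle [ 0.46905909 -0.14494914  0.132     ] jig -0.1242028176690626 -0.0009666523709639836
rack [0.55791989 0.2215316  0.16299458]
[[-0.1  0. ]
 [-0.5 -0.5]
 [-2.5  0.2]
 [ 0.1  5. ]
 [ 1.6  0.2]
 [ 0.4  1.2]
 [-0.2 -1.6]
 [-0.3  1.9]
 [ 0.3  0.9]]
tile [0.60286736 0.2314448  0.16353125] [[ 0.1  1.8]
 [ 0.4  0.5]
 [ 1.9 -1.7]
 [ 0.6 -0.2]]
exp [0.60232345 0.22883393 0.        ]
```

```bash
cat >> h.py <<'E'
def plan(pos,R,n=None,s=None,p0=None,R0=None):
    if p0 is None:
        s=s or bot.observe(); p0=s['position'];R0=Ro.from_euler('xyz',s['tool_rot'])
    pos=np.array(pos,float)
    if not isinstance(R,Ro): R=Ro.from_euler('xyz',R)
    rv=(R0.inv()*R).as_rotvec()
    if n is None: n=int(max(1,np.ceil(np.linalg.norm(pos-p0)/.058),np.ceil(np.degrees(np.linalg.norm(rv))/10)))
    rows=[];p=p0.copy();r=R0
    for i in range(n):
        pt=p0+(pos-p0)*(i+1)/n; rt=R0*Ro.from_rotvec(rv*(i+1)/n)
        d=np.round(r.inv().apply(pt-p)*100,2); w=np.round(np.degrees((r.inv()*rt).as_rotvec()),2)
        rows.append(list(map(float,d))+list(map(float,w)))
        p=p+r.apply(d/100); r=r*Ro.from_rotvec(np.radians(w))
    for i in range(0,n,5): print(rows[i:i+5])
    return p,r
def show(s=None):
    s=s or bot.observe(); print('t',round(s['clock'],2),'pos',s['position'].round(4),'rot',s['tool_rot'].round(4),'F',s['force'].round(2),'M',s['moment'].round(2),'w',round(s['grip_width'],4),'q',s['qpos'].round(2))
def jig(X,lean=0):
    p=np.load('jig.npy'); return Ro.from_euler('z',p[2]).apply(X)+np.r_[p[:2],0]
E
python3 - <<'E'
from h import *
plan(jig((-.132,0,.17)),[np.pi,0,.1256+np.pi/2])
E
```

```text
[[3.95, -3.47, 0.61, -0.0, -0.0, -7.95], [4.4, -2.88, 0.61, -0.0, -0.0, -7.95], [4.75, -2.25, 0.62, -0.01, -0.01, -7.95], [5.02, -1.57, 0.61, 0.0, 0.0, -7.95], [5.18, -0.86, 0.61, -0.0, 0.0, -7.95]]
[[5.26, -0.14, 0.61, -0.0, -0.0, -7.95], [5.22, 0.59, 0.61, -0.01, -0.0, -7.95], [5.1, 1.31, 0.61, 0.0, -0.01, -7.95], [4.86, 2.0, 0.61, -0.0, 0.0, -7.95], [4.54, 2.65, 0.61, -0.01, 0.0, -7.95]]
```

Call:
{"api": "servo_tool", "payload": {"rows": [[[3.95, -3.47, 0.6, 0, 0, -7.95], [4.4, -2.9, 0.6, 0, 0, -7.95], [4.75, -2.25, 0.6, 0, 0, -7.95], [5.0, -1.57, 0.6, 0, 0, -7.95], [5.2, -0.86, 0.6, 0, 0, -7.95]]], "grip": -1}}

```text
clock: 0.88
position: [0.3262, -0.3687, 0.2013]
tool_rot: [3.141, 0.0, 1.007]
force: [0.9, -0.5, 0.2]
grip_width: 0.0001
```

Call:
{"api": "servo_tool", "payload": {"rows": [[[5.25, -0.14, 0.6, 0, 0, -7.95], [5.2, 0.6, 0.6, 0, 0, -7.95], [5.1, 1.3, 0.6, 0, 0, -7.95], [4.85, 2.0, 0.6, 0, 0, -7.95], [4.55, 2.65, 0.6, 0, 0, -7.95]]]}}

```text
clock: 1.5
position: [0.4617, -0.1438, 0.1713]
tool_rot: [3.141, 0.0, 1.701]
force: [-0.2, -0.4, 0.7]
grip_width: -0.0003
```

```bash
python3 - <<'E'
from h import *
show()
plan(jig((-.132,0,.14)),[np.pi,0,.1256+np.pi/2])
E
```

```text
t 1.5 pos [ 0.4617 -0.1438  0.1713] rot [3.1412e+00 3.0000e-04 1.7005e+00] F [-0.16 -0.44  0.72] M [-0.07 -0.02  0.  ] w -0.0003 q [ 0.56  0.42 -0.49  2.01  0.28  0.78  0.04]
[[-0.11, -0.07, 3.13, 0.02, 0.02, 0.24]]
```

Call:
{"api": "servo_tool", "payload": {"rows": [[[0, 0, 2.5, 0, 0, 0], [0, 0, 1.5, 0, 0, 0], [0, 0, 0.5, 0, 0, 0]]]}}

```text
clock: 1.88
position: [0.4604, -0.1456, 0.1257]
tool_rot: [-3.14, -0.0, 1.695]
force: [-2.2, 1.3, 6.3]
grip_width: -0.0001
```

```bash
python3 - <<'E'
from h import *
show()
f=grab('side','s1'); crop(f,'s1c',250,280,400,400,5)
E
```

```text
t 1.88 pos [ 0.4604 -0.1456  0.1257] rot [-3.1403e+00 -3.0000e-04  1.6953e+00] F [-2.25  1.26  6.28] M [0.09 0.52 0.02] w -0.0001 q [ 0.53  0.49 -0.46  2.04  0.33  0.68 -0.01]
```

View pics/s1c.png

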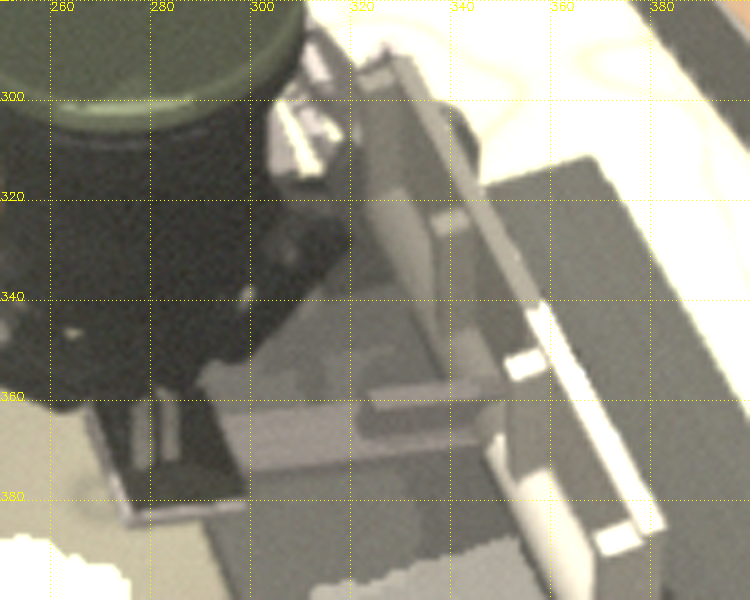

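The closed fingers rest on the paddle at about (278,367), and the paddle is already slightly down. Pressing further.

Call:
{"api": "servo_tool", "payload": {"rows": [[[0, 0, 0.8, 0, 0, 0], [0, 0, 0.8, 0, 0, 0], [0, 0, 0.8, 0, 0, 0]]]}}

```text
clock: 2.3
position: [0.461, -0.146, 0.1028]
tool_rot: [3.141, 0.001, 1.695]
force: [-1.6, -0.5, 4.8]
grip_width: 0.0004
```

Call:
{"api": "servo_tool", "payload": {"rows": [[[0, 0, 0.5, 0, 0, 0], [0, 0, 0.5, 0, 0, 0]]]}}

```text
clock: 2.55
position: [0.4606, -0.146, 0.0927]
tool_rot: [-3.141, 0.001, 1.695]
force: [-6.5, -0.3, 10.7]
grip_width: -0.0001
```

Call:
{"api": "servo_tool", "payload": {"rows": [[[0, 0, 0.5, 0, 0, 0], [0, 0, 0.5, 0, 0, 0]]]}}

```text
clock: 2.8
position: [0.4606, -0.146, 0.0827]
tool_rot: [-3.141, 0.001, 1.695]
force: [-5.4, -0.6, 7.0]
grip_width: 0.0001
```

Call:
{"api": "servo_tool", "payload": {"rows": [[[0, 0, 0.5, 0, 0, 0]]]}}

```text
clock: 2.92
position: [0.4606, -0.146, 0.0777]
tool_rot: [-3.141, 0.001, 1.695]
force: [-5.0, -0.7, 6.5]
grip_width: 0.0001
```

```bash
python3 - <<'E'
from h import *
show()
f=grab('top','t2'); crop(f,'t2c',360,160,540,310,4)
f=grab('side','s2'); crop(f,'s2c',250,270,400,400,5)
E
```

```text
t 2.92 pos [ 0.4606 -0.146   0.0777] rot [-3.1412e+00  7.0000e-04  1.6950e+00] F [-5.03 -0.73  6.47] M [-0.11  1.    0.02] w 0.0001 q [ 0.49  0.57 -0.4   2.07  0.4   0.58 -0.07]
```

View pics/t2c.png

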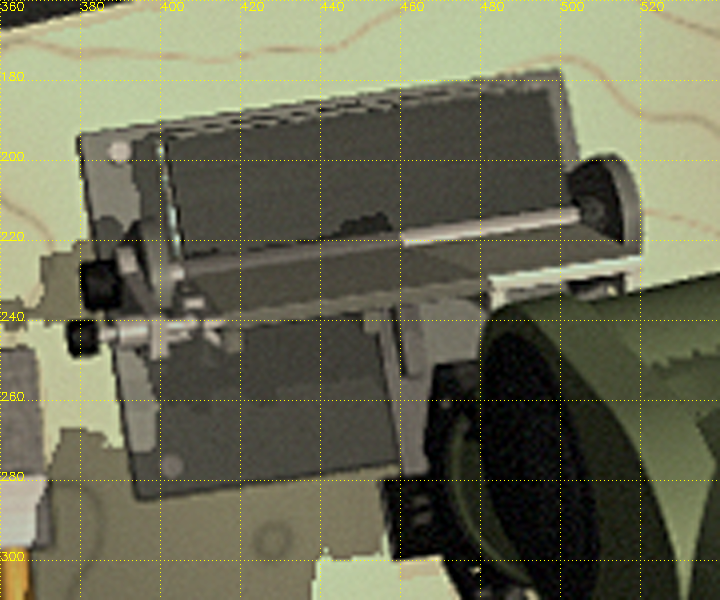

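View pics/s2c.png

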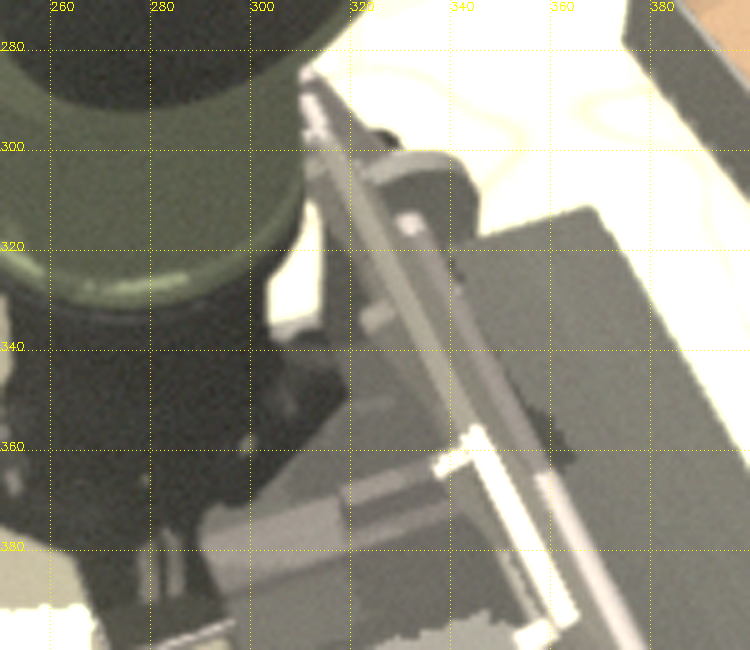

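Call:
{"api": "servo_tool", "payload": {"rows": [[[0, 0, 0.5, 0, 0, 0]]]}}

```text
clock: 3.15
position: [0.4607, -0.146, 0.0729]
tool_rot: [-3.141, 0.001, 1.695]
force: [-5.3, -2.4, 6.0]
grip_width: 0.0
```

Call:
{"api": "servo_tool", "payload": {"rows": [[[0, 0, 0.4, 0, 0, 0]]]}}

```text
clock: 3.28
position: [0.4608, -0.146, 0.0687]
tool_rot: [-3.141, 0.001, 1.695]
force: [-3.4, -0.6, 5.1]
grip_width: -0.0001
```

Call:
{"api": "servo_tool", "payload": {"rows": [[[0, 0, 0.4, 0, 0, 0]]]}}

```text
clock: 3.4
position: [0.461, -0.146, 0.0648]
tool_rot: [3.141, 0.001, 1.695]
force: [-2.4, -0.8, 6.1]
grip_width: 0.0004
```

Call:
{"api": "servo_tool", "payload": {"rows": [[[0, 0, 0.4, 0, 0, 0]]]}}

```text
clock: 3.52
position: [0.4613, -0.1459, 0.0609]
tool_rot: [3.141, 0.001, 1.695]
force: [-0.8, -0.6, 7.1]
grip_width: 0.0
```

Call:
{"api": "servo_tool", "payload": {"rows": [[[0, 0, 0.3, 0, 0, 0]]]}}

```text
clock: 3.65
position: [0.4616, -0.1458, 0.058]
tool_rot: [3.14, 0.001, 1.695]
force: [-0.4, -0.8, 12.4]
grip_width: 0.0001
```

Call:
{"api": "servo_tool", "payload": {"rows": [[[0, 0, 0.3, 0, 0, 0]]]}}

```text
clock: 3.78
position: [0.4621, -0.1458, 0.0554]
tool_rot: [3.139, 0.001, 1.695]
force: [-2.7, 0.7, 24.6]
grip_width: -0.0003
```

```bash
python3 - <<'E'
from h import *
show()
f=grab('top','t3'); crop(f,'t3c',360,160,540,310,4)
E
```

```text
t 3.77 pos [ 0.4621 -0.1458  0.0554] rot [3.1392e+00 1.1000e-03 1.6955e+00] F [-2.67  0.73 24.64] M [0.33 0.44 0.06] w -0.0003 q [ 0.47  0.61 -0.38  2.08  0.43  0.52 -0.1 ]
```

View pics/t3c.png

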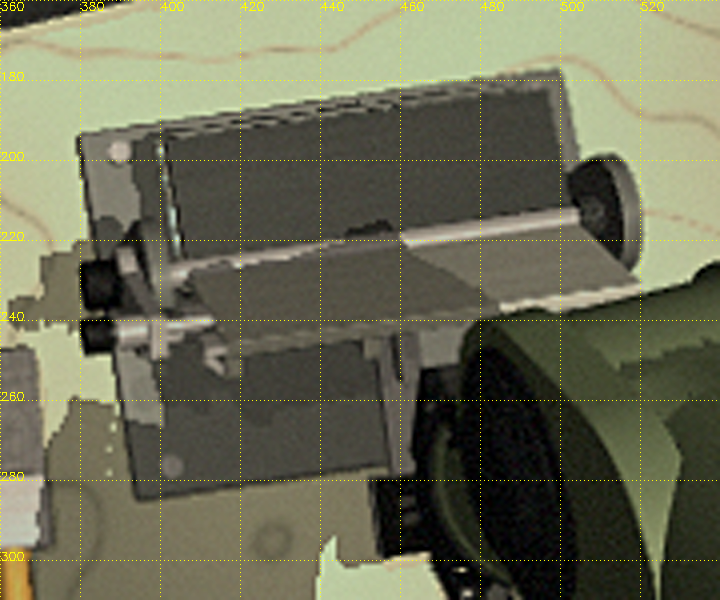

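The lever is at its hard stop (25 N), and the catch at about (415,248) has passed the plunger at (405,241). Letting go.

Call:
{"api": "servo_tool", "payload": {"rows": [[[0, 0, -0.7, 0, 0, 0], [0, 0, -0.8, 0, 0, 0], [0, 0, -1.5, 0, 0, 0], [0, 0, -3, 0, 0, 0], [0, 0, -5, 0, 0, 0]]]}}

```text
clock: 4.45
position: [0.4605, -0.1449, 0.1654]
tool_rot: [-3.14, -0.001, 1.696]
force: [0.3, -1.0, 0.5]
grip_width: -0.0002
```

Call:
{"api": "servo_tool", "payload": {"rows": [[[0, -1.5, -5, 0, 0, 0], [0, -5, -5, 0, 0, 0], [0, -5, -2, 0, 0, 0]]], "grip": 1}}

```text
clock: 4.82
position: [0.3522, -0.1587, 0.281]
tool_rot: [3.139, 0.002, 1.697]
force: [0.0, -1.0, 0.3]
grip_width: 0.0543
```

```bash
python3 - <<'E'
from h import *
show()
f=grab('top','t4'); crop(f,'t4c',360,160,540,310,4)
f=grab('side','s4'); crop(f,'s4c',250,270,450,420,4)
E
```

```text
t 4.83 pos [ 0.3522 -0.1587  0.281 ] rot [3.1387e+00 1.5000e-03 1.6969e+00] F [ 0.04 -1.02  0.28] M [-0.06 -0.03  0.01] w 0.0543 q [ 0.79  0.09 -0.55  2.09  0.06  0.97  0.33]
```

View pics/t4c.png

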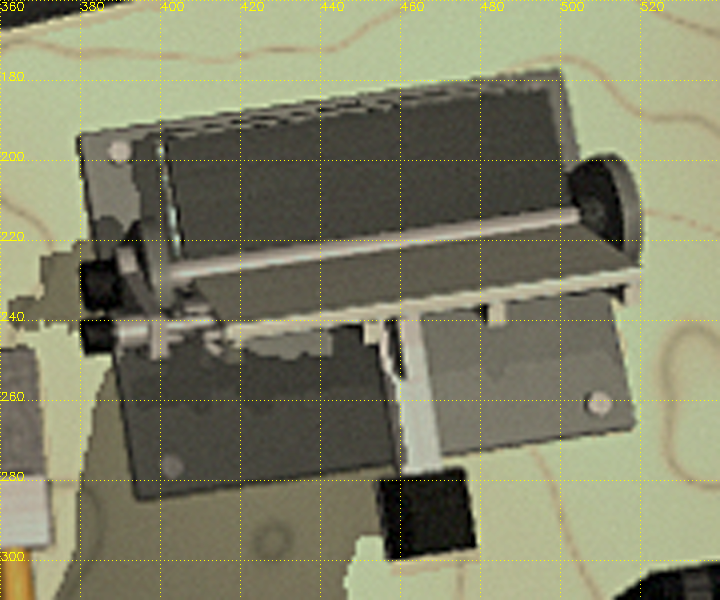

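View pics/s4c.png

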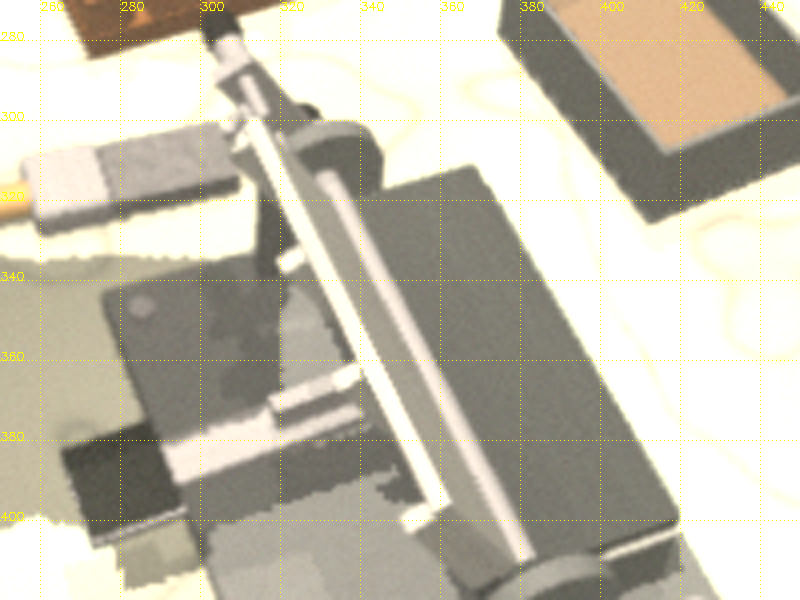

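```bash
cat > fit2.py <<'E'
from h import *
a=load('s0');b=load('t0')
O=[(b,(401,194),(.070,.1,.075),0),(b,(498,181),(.070,-.1,.075),0),
(a,(368,311),(.07,.1,.075),0),(a,(419.5,399),(.07,-.1,.075),0),
(b,(412.5,219),(0,.1,.084),1),(b,(518,205.5),(0,-.1,.084),1),(a,(387,383),(0,-.1,.084),1),
(b,(415.5,242),(0,.1,.084),2),(b,(519.7,226.5),(0,-.1,.084),2),(a,(362.5,395),(0,-.1,.084),2),(a,(315,299),(0,.1,.084),2)]
c,s=np.cos(np.radians(22)),np.sin(np.radians(22))
def pc(r,y): return (-.1224-r*c,y,.057+r*s)
cs=[pc(-.02,.022),pc(-.02,-.022),pc(.02,-.022),pc(.02,.022)]
for u,X in zip([(460,271),(482.5,269),(489,288),(465,292)],cs): O.append((b,u,X,1))
for u,X in zip([(271,354),(292,353),(301,375),(278,378)],cs): O.append((a,u,X,1))
for u,X in zip([(453.8,280.7),(477,276.7),(479,297),(456,300)],cs): O.append((b,u,X,2))
for u,X in zip([(265.5,383),(287,375.5),(296.7,397),(273.7,406.7)],cs): O.append((a,u,X,2))
def res(p,sel=None):
    r=[]
    for i,(f,u,X,k) in enumerate(O):
        if sel is not None and i not in sel: continue
        X=np.array(X)
        if k: X=Ro.from_euler('y',-(p[3] if k==1 else p[4])).apply(X)+[0,0,.075]
        X=Ro.from_euler('z',p[2]).apply(X)+[p[0],p[1],0]
        r.append(proj(f,X)[0]-u)
    return np.ravel(r)
for sel in (None,list(range(11)),[0,1,4,5,7,8]+[11,12,13,14,19,20,21,22],[2,3,6,9,10]+[15,16,17,18,23,24,25,26]):
    s=least_squares(res,[.59,-.13,.12,0,.5],args=(sel,),loss='soft_l1')
    print(s.x.round(4)); 
    if sel is None: print(res(s.x).reshape(-1,2).round(1)); np.save('jig.npy',s.x[:3])
E
python3 fit2.py
```

```text
[ 0.5931 -0.1288  0.1249  0.0019  0.4898]
[[ -0.4   0.8]
 [ -1.5   1.2]
 [  1.1  -0.9]
 [  1.4  -0.1]
 [  0.3   0.9]
 [  0.1   0.2]
 [  1.1   0.5]
 [ -0.1  -0.2]
 [  0.7   0.8]
 [  0.3   0.4]
 [ -0.3  -0.8]
 [ -0.2   0.9]
 [  0.1  -0.3]
 [ -0.4  -0.3]
 [  0.3  -0.9]
 [ 22.8  -1.3]
 [ 10.8  21.7]
 [-21.4   1.2]
 [ -6.8 -24.4]
 [  0.1  -0.4]
 [ -1.4   0.5]
 [ -0.4   0.3]
 [  0.9   0.4]
 [ 22.5  -9.3]
 [  9.5  20. ]
 [-23.6   7. ]
 [ -8.3 -24.8]]
[ 0.5924 -0.1288  0.1215 -0.0112  0.4801]
[ 0.5938 -0.1291  0.1234  0.0068  0.4895]
[ 0.5912 -0.1287  0.1274 -0.0047  0.4748]
```

```bash
sed -i 's/^for u,X in zip(\[(271/ca=[cs[3],cs[0],cs[1],cs[2]]\n&/; s/\(zip(\[(2[76][15].*\]\),cs)/\1,ca)/' fit2.py; grep -n zip fit2.py; python3 fit2.py
```

```text
10:for u,X in zip([(460,271),(482.5,269),(489,288),(465,292)],cs): O.append((b,u,X,1))
12:for u,X in zip([(271,354),(292,353),(301,375),(278,378)],ca): O.append((a,u,X,1))
13:for u,X in zip([(453.8,280.7),(477,276.7),(479,297),(456,300)],cs): O.append((b,u,X,2))
14:for u,X in zip([(265.5,383),(287,375.5),(296.7,397),(273.7,406.7)],ca): O.append((a,u,X,2))
[ 0.593  -0.129   0.127   0.0114  0.5021]
[[-0.4  0.9]
 [-1.5  1.1]
 [ 1.  -0.9]
 [ 1.5 -0.1]
 [ 0.5  1.5]
 [ 0.2  0.6]
 [ 0.7  0.8]
 [ 0.1  0.4]
 [ 0.9  1.3]
 [-0.1  0.9]
 [-0.9 -0.3]
 [-0.1  1.3]
 [ 0.2 -0. ]
 [-0.3  0.1]
 [ 0.5 -0.5]
 [-0.1  0.5]
 [ 1.5  0.4]
 [ 1.6  0.4]
 [ 1.3 -0.9]
 [ 0.2 -0.4]
 [-1.4  0.5]
 [-0.5  0.2]
 [ 0.9  0.4]
 [ 0.  -0.2]
 [ 1.1 -1.1]
 [-0.1 -0.9]
 [-0.4 -1.8]]
[ 0.5924 -0.1288  0.1215 -0.0112  0.4801]
[ 0.5938 -0.1291  0.1234  0.0068  0.4895]
[ 0.592  -0.1288  0.1313  0.01    0.5036]
```

```bash
python3 - <<'E'
from h import *
show()
T=[np.pi,0,.1633+np.pi/2]
p,r=plan((.6028,.2305,.21),T,p0=None)
plan((.6028,.2305,.1245),T,p0=p,R0=r,n=2)
E
```

```text
t 4.92 pos [ 0.3497 -0.1598  0.2811] rot [3.14   0.0039 1.6934] F [-0.08 -0.2   0.03] M [ 0.02 -0.02  0.03] w 0.0687 q [ 0.79  0.09 -0.55  2.09  0.06  0.97  0.33]
[[3.96, 3.32, 0.78, 0.01, 0.02, -0.26], [3.95, 3.34, 0.78, 0.01, 0.03, -0.26], [3.93, 3.36, 0.78, 0.01, 0.02, -0.26], [3.92, 3.37, 0.79, 0.01, 0.03, -0.26], [3.9, 3.39, 0.78, 0.01, 0.02, -0.26]]
[[3.88, 3.41, 0.78, 0.01, 0.03, -0.26], [3.87, 3.43, 0.79, 0.01, 0.02, -0.26], [3.86, 3.45, 0.79, 0.0, 0.03, -0.25], [3.83, 3.46, 0.79, 0.01, 0.02, -0.26]]
[[0.0, -0.0, 4.27, 0.0, 0.0, -0.0], [0.01, -0.0, 4.28, 0.0, 0.0, -0.0]]
```

Call:
{"api": "servo_tool", "payload": {"rows": [[[3.95, 3.3, 0.8, 0, 0, -0.26], [3.95, 3.35, 0.8, 0, 0, -0.26], [3.95, 3.35, 0.8, 0, 0, -0.26], [3.9, 3.4, 0.8, 0, 0, -0.26], [3.9, 3.4, 0.8, 0, 0, -0.26]]], "grip": 0.1}}

```text
clock: 5.55
position: [0.4938, 0.0601, 0.2388]
tool_rot: [3.141, -0.0, 1.719]
force: [0.8, -1.0, 0.1]
grip_width: 0.0469
```

Call:
{"api": "servo_tool", "payload": {"rows": [[[3.9, 3.4, 0.8, 0, 0, -0.26], [3.85, 3.4, 0.8, 0, 0, -0.26], [3.85, 3.45, 0.8, 0, 0, -0.25], [3.85, 3.45, 0.8, 0, 0, -0.26], [0, 0, 0, 0, 0, 0]]]}}

```text
clock: 6.18
position: [0.6043, 0.2362, 0.2057]
tool_rot: [-3.141, -0.003, 1.741]
force: [-0.3, -0.9, -0.1]
grip_width: 0.047
```

```bash
python3 - <<'E'
from h import *
show()
grab('wrist','w5'); f=grab('side','s5'); crop(f,'s5c',220,140,370,290,4)
f=grab('top','t5'); crop(f,'t5c',200,170,350,290,5)
plan((.6028,.2305,.1245),[np.pi,0,.1633+np.pi/2],n=2)
E
```

```text
t 6.17 pos [0.6043 0.2362 0.2057] rot [-3.1405e+00 -2.6000e-03  1.7405e+00] F [-0.32 -0.86 -0.11] M [-0.01  0.06 -0.01] w 0.047 q [-0.06  0.65 -0.63  1.53  0.41  1.09 -0.62]
[[-0.04, -0.08, 4.11, -0.0, 0.01, 0.07], [-0.05, -0.07, 4.12, -0.01, 0.0, 0.07]]
```

View pics/w5.png

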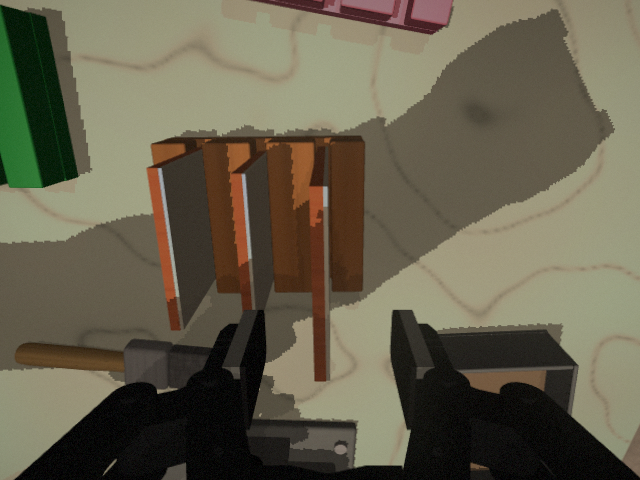

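View pics/s5c.png

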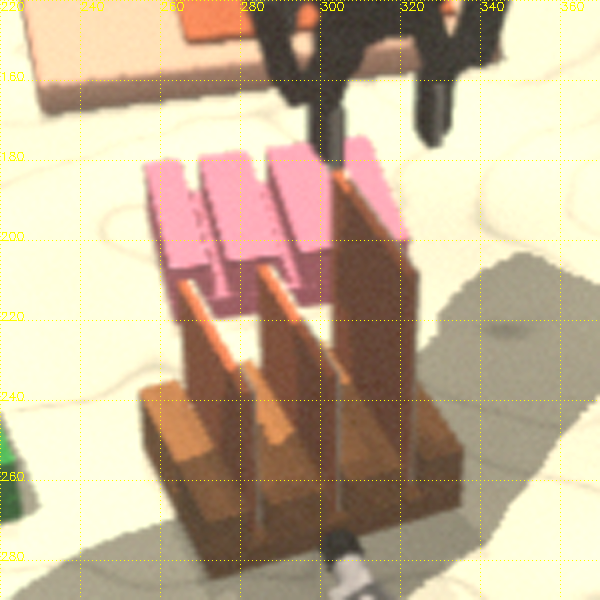

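```bash
python3 - <<'E'
from h import *
f=load('w5')
# near-camera.. wrist top-edge corners: (312,380),(328,380),(309,187),(328,187)?
q=onz(f,[(314.5,381),(327.5,380),(310,187),(327.5,187)],.167);print(q.round(4))
c=q.mean(0);print(c, np.degrees(0), np.arctan2(*(q[0]+q[1]-q[2]-q[3])[[1,0]]))
M=Ro.from_euler('xyz',f['s']['tool_rot']); print((M.inv().apply(q-f['s']['position'])*100).round(2))
E
```

```text
[[0.6071 0.1818 0.167 ]
 [0.6135 0.1835 0.167 ]
 [0.5893 0.2799 0.167 ]
 [0.5967 0.2812 0.167 ]]
[0.60163036 0.23160153 0.167     ] 0.0 -1.396205321863675
[[-5.42 -0.64  3.86]
 [-5.36  0.02  3.86]
 [ 4.56 -0.74  3.88]
 [ 4.56  0.02  3.88]]
```

Call:
{"api": "servo_tool", "payload": {"rows": [[[-0.3, -0.27, 3.5, 0, 0, 0.2], [0, 0, 3, 0, 0, 0], [0, 0, 1.6, 0, 0, 0], [0, 0, 0, 0, 0, 0]]]}}

```text
clock: 6.82
position: [0.602, 0.2281, 0.1254]
tool_rot: [-3.141, 0.0, 1.733]
force: [0.1, 0.3, 0.1]
grip_width: 0.0471
```

Call:
{"api": "servo_tool", "payload": {"rows": [[[0, 0, 0, 0, 0, 0], [0, 0, 0, 0, 0, 0], [0, 0, 0, 0, 0, 0], [0, 0, 0, 0, 0, 0]]], "grip": -1, "squeeze": 40}}

```text
clock: 7.32
position: [0.6024, 0.229, 0.1265]
tool_rot: [3.14, -0.0, 1.733]
force: [-1.3, -0.5, 7.4]
grip_width: 0.0074
```

```bash
python3 - <<'E'
from h import *
show()
grab('wrist','w6')
f=grab('side','s6'); crop(f,'s6c',220,140,370,290,4)
E
```

```text
t 7.33 pos [0.6024 0.229  0.1265] rot [ 3.1405e+00 -1.0000e-04  1.7335e+00] F [-1.34 -0.53  7.42] M [-0.19  0.5   0.07] w 0.0074 q [-0.08  0.73 -0.59  1.61  0.48  0.95 -0.67]
```

View pics/s6c.png

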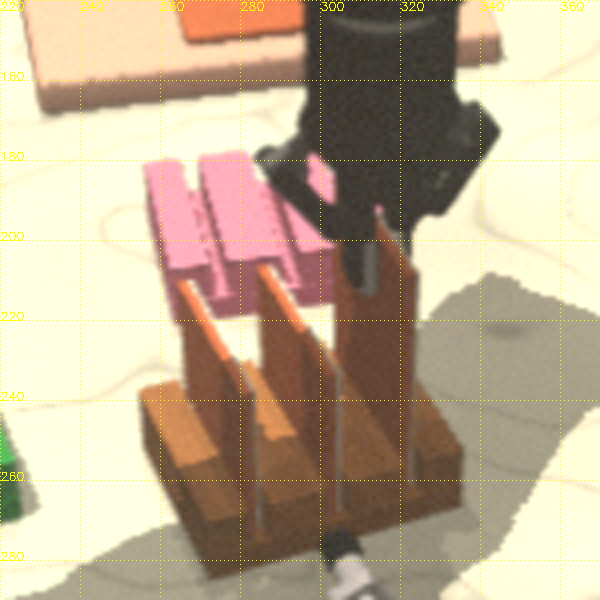

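View pics/w6.png

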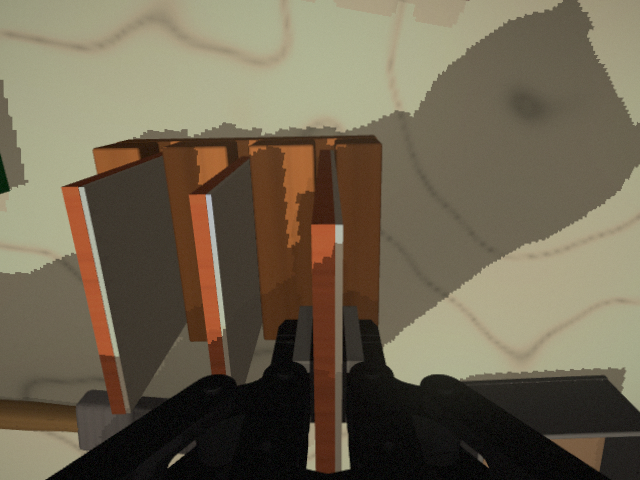

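Call:
{"api": "servo_tool", "payload": {"rows": [[[0, 0, -1, 0, 0, 0], [0, 0, -2.5, 0, 0, 0], [0, 0, -3.5, 0, 0, 0], [0, 0, -4, 0, 0, 0], [0, 0, -1, 0, 0, 0]]]}}

```text
clock: 8.05
position: [0.6028, 0.2293, 0.2485]
tool_rot: [3.138, -0.001, 1.733]
force: [0.4, 0.5, -3.6]
grip_width: 0.0074
```

Call:
{"api": "servo_tool", "payload": {"rows": [[[0, 0, 0, 0, 0, 0], [0, 0, 0, 0, 0, 0]]]}}

```text
clock: 8.3
position: [0.6016, 0.2284, 0.2441]
tool_rot: [-3.14, 0.001, 1.734]
force: [-0.7, 0.2, -3.6]
grip_width: 0.0075
```

```bash
python3 - <<'E'
from h import *
show()
f=grab('wrist','w7')
crop(f,'w7c',230,150,430,480,2,2.)
f=grab('side','s7'); crop(f,'s7c',250,120,400,290,4)
f=grab('top','t7'); crop(f,'t7c',200,150,350,290,5)
E
```

```text
t 8.3 pos [0.6016 0.2284 0.2441] rot [-3.1397e+00  6.0000e-04  1.7335e+00] F [-0.74  0.24 -3.59] M [-0.03 -0.   -0.03] w 0.0075 q [-0.05  0.61 -0.65  1.51  0.38  1.16 -0.6 ]
```

View pics/w7c.png

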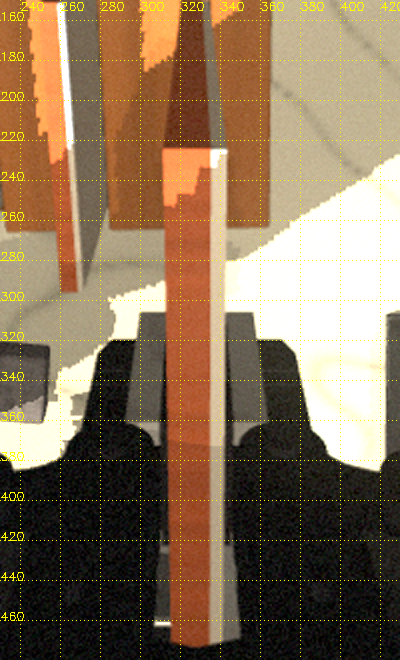

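View pics/s7c.png

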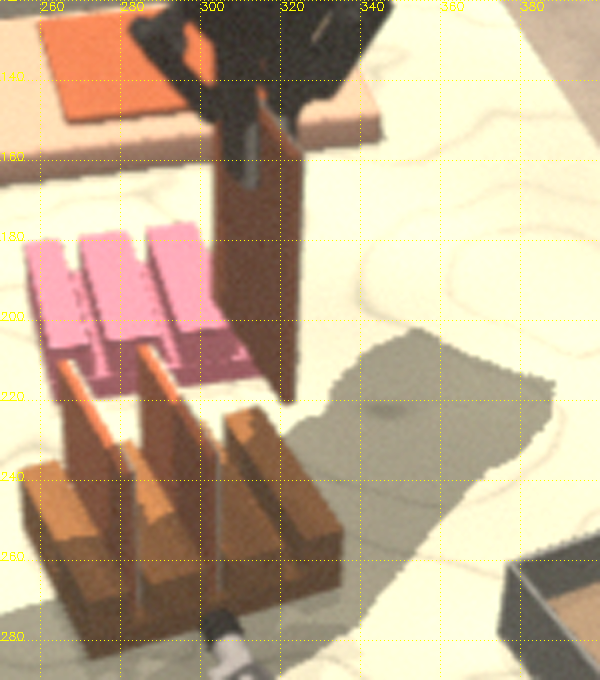

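View pics/t7c.png

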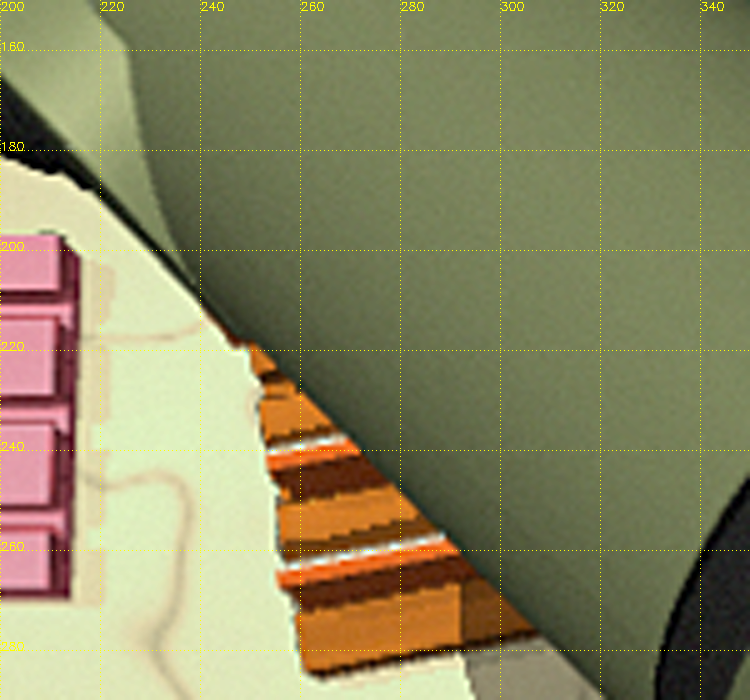

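```bash
python3 - <<'E'
from h import *
f=load('s7');s=f['s'];M=Ro.from_euler('xyz',s['tool_rot'])
# tool coords: x along tile width(world +y), y = +glaze (world x), z down
def C(p,hx,z,yy):
    dx,dz,a,roll=p  # a: rot about tool x, roll about tool y
    X=np.array([hx,yy,z]); X=Ro.from_euler('xy',[a,roll]).apply(X)+[dx,0,0]; return M.apply(X)+s['position']
obs=[((325.5,158),(-.05,-.0405,-.004)),((322,220.7),(-.05,.1095,-.004)),((303.3,194),(.05,.1095,-.004)),((320.5,221),(-.05,.1095,-.004))][:3]
print([proj(f,C((0.002,0,0,0),*X))[0].round(1)-u for u,X in obs])
w=load('w7')
for u,X in [((311.5,224),(.05,-.0405,-.004)),((335,225),(.05,-.0405,.004)),((315,470),(-.05,-.0405,-.004))]:
    s=w['s'];M=Ro.from_euler('xyz',s['tool_rot']); print(proj(w,C((0.002,0,0,0),*X))[0].round(1),u)
E
```

```text
[array([-2.6,  1.5]), array([-1. ,  0.9]), array([-0.1,  0.7])]
[310.6 227.3] (311.5, 224)
[342.3 227.3] (335, 225)
[314.4 521.4] (315, 470)
```

```bash
cat >> h.py <<'E'
TH=0.490; JIG=np.array([.5926,-.1290,.1262])
def Rj(th=TH,dyaw=0):
    A=Ro.from_euler('z',JIG[2]+dyaw)
    xb=np.array([np.cos(th),0,np.sin(th)]);zb=np.array([-np.sin(th),0,np.cos(th)]);yb=np.array([0,1.,0])
    return A*Ro.from_matrix(np.c_[yb,xb,-zb])
def Pb(x,y,z,th=TH):
    xb=np.array([np.cos(th),0,np.sin(th)]);zb=np.array([-np.sin(th),0,np.cos(th)])
    return Ro.from_euler('z',JIG[2]).apply(np.array([0,y,.075])+x*xb+z*zb)+np.r_[JIG[:2],0]
def inb(s,th=TH):
    A=Ro.from_euler('z',JIG[2]); d=A.inv().apply(s['position']-np.r_[JIG[:2],.075])
    xb=np.array([np.cos(th),0,np.sin(th)]);zb=np.array([-np.sin(th),0,np.cos(th)])
    e=(Rj(th).inv()*Ro.from_euler('xyz',s['tool_rot'])).as_rotvec(degrees=True)
    F=A.inv().apply(s['force'])
    print('TCP in backrest mm',np.round(1000*np.array([d@xb,d[1],d@zb]),1),'roterr deg(tool)',e.round(2),'F xb,y,zb',np.round([F@xb,F[1],F@zb],2))
E
python3 - <<'E'
from h import *
A=Ro.from_euler('z',JIG[2])
p,r=plan(A.apply([.03,-.002,.30])+np.r_[JIG[:2],0],Rj())
print('B')
p,r=plan(Pb(.004+.02,-.002,.1095+.015),Rj(),p0=p,R0=r)
E
```

```text
[[-5.06, -0.53, -0.79, -4.02, -0.07, 0.29], [-5.07, -0.45, -0.82, -4.02, -0.07, 0.3], [-5.08, -0.37, -0.84, -4.03, -0.07, 0.29], [-5.07, -0.27, -0.86, -4.02, -0.08, 0.29], [-5.08, -0.2, -0.87, -4.02, -0.07, 0.3]]
[[-5.07, -0.1, -0.87, -4.02, -0.07, 0.29], [-5.08, -0.02, -0.87, -4.03, -0.07, 0.3]]
B
[[-0.0, -3.61, 2.0, 0.0, -0.0, -0.0], [-0.0, -3.61, 1.99, 0.0, -0.0, -0.0], [-0.01, -3.62, 2.0, 0.0, -0.0, -0.0]]
```

Call:
{"api": "servo_tool", "payload": {"rows": [[[0, 0, -4.0, 0, 0, 0], [-5, -0.5, -0.8, -4, 0, 0.3], [-5, -0.45, -0.8, -4, 0, 0.3], [-5, -0.4, -0.8, -4, 0, 0.3], [-5, -0.3, -0.8, -4, 0, 0.3]]]}}

```text
clock: 9.07
position: [0.6132, 0.0265, 0.3155]
tool_rot: [2.861, -0.002, 1.713]
force: [0.7, 0.0, -3.5]
grip_width: 0.0078
```

Call:
{"api": "servo_tool", "payload": {"rows": [[[-5, -0.2, -0.8, -4, 0, 0.3], [-5, -0.1, -0.8, -4, 0, 0.3], [-5, 0, -0.8, -4, 0, 0.3], [0, 0, 0, 0, 0, 0], [0, 0, 0, 0, 0, 0]]]}}

```text
clock: 9.7
position: [0.6228, -0.1218, 0.3361]
tool_rot: [2.654, -0.009, 1.698]
force: [-0.0, 0.7, -3.1]
grip_width: 0.0075
```

```bash
python3 - <<'E'
from h import *
show();s=bot.observe(); inb(s)
f=grab('side','s8')
plan(Pb(.004+.02,-.002,.1095+.015),Rj())
E
```

```text
t 9.7 pos [ 0.6228 -0.1218  0.3361] rot [ 2.654  -0.0095  1.6981] F [-0.03  0.65 -3.13] M [-0.05  0.85  0.03] w 0.0075 q [ 0.76  0.3  -0.73  1.83  0.15  0.61  0.13]
TCP in backrest mm [150.1   3.4 215.9] roterr deg(tool) [0.14 0.51 0.2 ] F xb,y,zb [-1.43  0.65 -2.79]
[[-0.24, -4.21, 3.05, -0.04, -0.18, -0.04], [-0.24, -4.21, 3.05, -0.04, -0.18, -0.04], [-0.22, -4.21, 3.05, -0.05, -0.18, -0.04]]
```

View pics/s8.png

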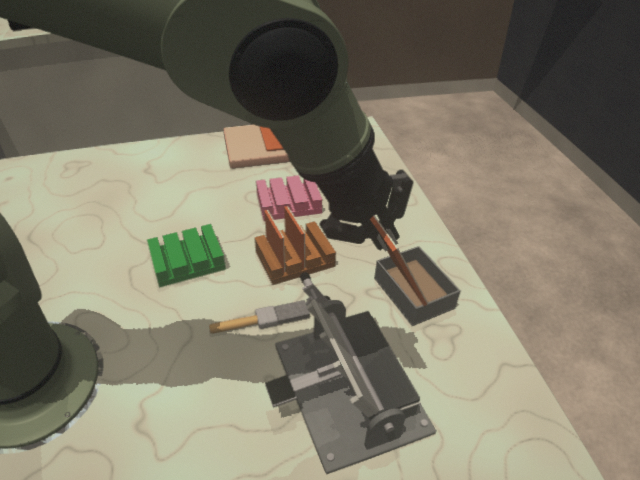

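The tile hangs tilted in the gripper, glaze outward, beyond and above the jig; the backrest is still leaning. Moving to a standoff.

Call:
{"api": "servo_tool", "payload": {"rows": [[[-0.24, -4.2, 3.05, 0, -0.18, 0], [-0.24, -4.2, 3.05, 0, -0.18, 0], [-0.22, -4.2, 3.05, 0, -0.18, 0], [0, 0, 0, 0, 0, 0], [0, 0, 0, 0, 0, 0]]]}}

```text
clock: 10.38
position: [0.5573, -0.1354, 0.1974]
tool_rot: [2.652, -0.0, 1.696]
force: [0.3, 0.0, -2.2]
grip_width: 0.0074
```

```bash
python3 - <<'E'
from h import *
show();s=bot.observe(); inb(s)
f=grab('side','s9'); crop(f,'s9c',250,230,450,430,4)
f=grab('top','t9'); crop(f,'t9c',360,160,540,310,4)
E
```

```text
t 10.38 pos [ 0.5573 -0.1354  0.1974] rot [ 2.6518e+00 -5.0000e-04  1.6961e+00] F [ 0.35  0.03 -2.23] M [-0.14  0.81 -0.05] w 0.0074 q [ 0.72  0.38 -0.6   2.13  0.28  0.23  0.07]
TCP in backrest mm [ 26.   -1.9 124.9] roterr deg(tool) [ 0.01 -0.    0.06] F xb,y,zb [-0.74 -0.02 -2.13]
```

View pics/s9c.png

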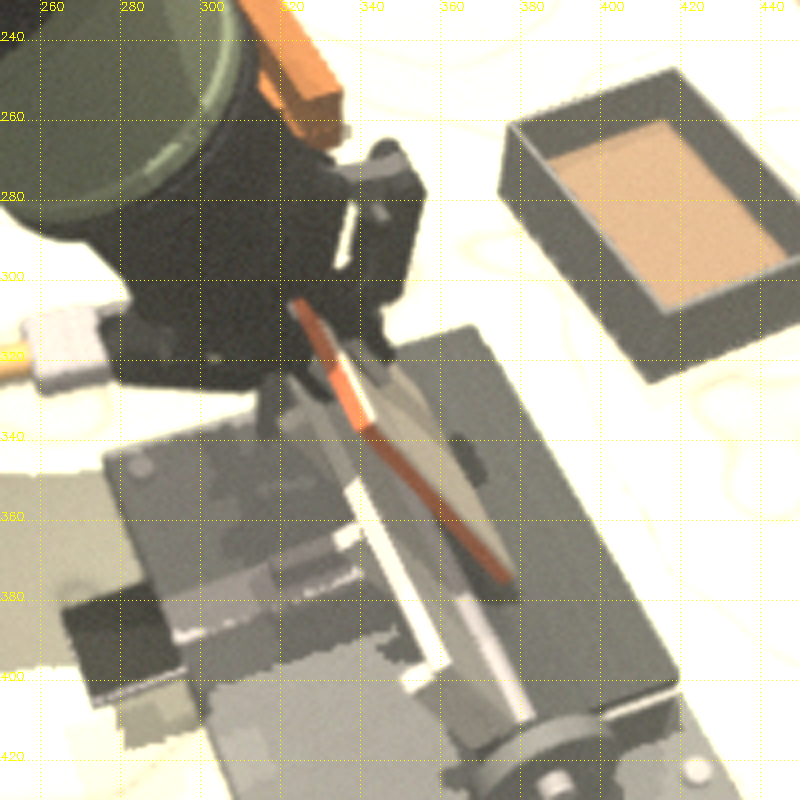

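View pics/t9c.png

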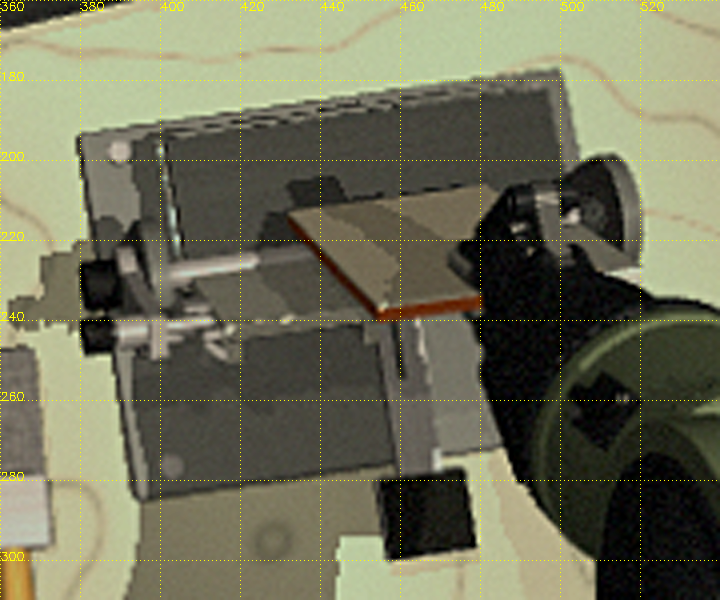

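Call:
{"api": "servo_tool", "payload": {"rows": [[[0, -0.6, 0.4, 0, 0, 0], [0, -0.6, 0.4, 0, 0, 0], [0, 0, 0, 0, 0, 0]]]}}

```text
clock: 10.85
position: [0.5487, -0.1376, 0.1832]
tool_rot: [2.654, -0.001, 1.694]
force: [0.4, -0.5, -2.0]
grip_width: 0.0076
```

```bash
python3 - <<'E'
from h import *
show();s=bot.observe(); inb(s)
E
```

```text
t 10.85 pos [ 0.5487 -0.1376  0.1832] rot [ 2.6541e+00 -8.0000e-04  1.6938e+00] F [ 0.44 -0.45 -1.99] M [-0.19  0.79  0.03] w 0.0076 q [ 0.71  0.39 -0.58  2.16  0.3   0.19  0.05]
TCP in backrest mm [ 11.6  -3.  116.5] roterr deg(tool) [ 0.14 -0.05  0.19] F xb,y,zb [-0.6  -0.5  -1.93]
```

Call:
{"api": "servo_tool", "payload": {"rows": [[[0, -0.2, 0.2, 0, 0, 0], [0, -0.2, 0.2, 0, 0, 0], [0, 0, 0, 0, 0, 0]]]}}

```text
clock: 11.22
position: [0.5475, -0.1377, 0.1782]
tool_rot: [2.653, -0.001, 1.694]
force: [-0.2, -0.3, -2.8]
grip_width: 0.0076
```

```bash
python3 - <<'E'
from h import *
show();s=bot.observe(); inb(s); print(s['qpos'][5])
f=grab('side','s10'); crop(f,'s10c',290,270,430,430,5)
E
```

```text
t 11.22 pos [ 0.5475 -0.1377  0.1782] rot [ 2.6533e+00 -7.0000e-04  1.6939e+00] F [-0.17 -0.3  -2.82] M [-0.09  0.9  -0.01] w 0.0076 q [ 0.7   0.4  -0.57  2.17  0.33  0.17  0.03]
TCP in backrest mm [  8.1  -3.  112.7] roterr deg(tool) [ 0.1  -0.05  0.18] F xb,y,zb [-1.51 -0.27 -2.39]
0.17307457465708997
```

View pics/s10c.png

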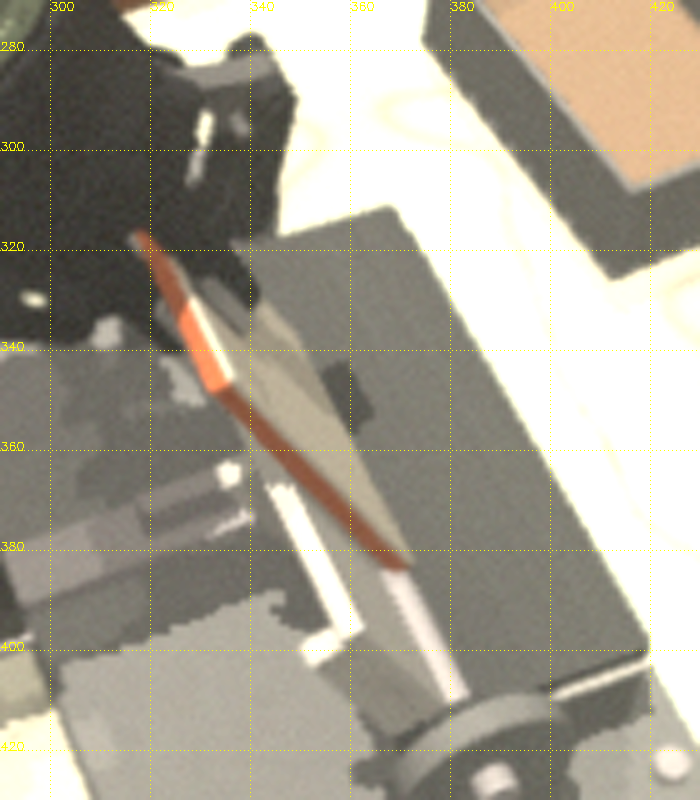

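Call:
{"api": "servo_tool", "payload": {"rows": [[[-1, 0, 0, 0, 0, 0], [-1, 0, 0, 0, 0, 0], [0, 0, 0, 0, 0, 0]]]}}

```text
clock: 11.65
position: [0.55, -0.159, 0.1783]
tool_rot: [2.653, -0.001, 1.692]
force: [-0.2, -0.3, -3.4]
grip_width: 0.0073
```

```bash
python3 - <<'E'
from h import *
show();s=bot.observe(); inb(s); print(s['qpos'])
E
```

```text
t 11.65 pos [ 0.55   -0.159   0.1783] rot [ 2.6530e+00 -8.0000e-04  1.6918e+00] F [-0.2  -0.27 -3.4 ] M [-0.12  0.87  0.02] w 0.0073 q [ 0.78  0.42 -0.61  2.14  0.33  0.19  0.07]
TCP in backrest mm [  8.  -24.4 112.8] roterr deg(tool) [ 0.08 -0.1   0.29] F xb,y,zb [-1.81 -0.24 -2.89]
[ 0.77765361  0.42428099 -0.61496665  2.1421232   0.33011352  0.19486512
  0.07323145]
```

Call:
{"api": "servo_tool", "payload": {"rows": [[[0, 0, 0.15, 0, 0, 0], [0, 0, 0.1, 0, 0, 0], [0, 0, 0, 0, 0, 0]]]}}

```text
clock: 12.02
position: [0.5513, -0.1572, 0.1762]
tool_rot: [2.653, -0.0, 1.694]
force: [-0.5, 0.2, -3.0]
grip_width: 0.0078
```

```bash
python3 - <<'E'
from h import *
show();s=bot.observe(); inb(s)
E
```

```text
t 12.03 pos [ 0.5513 -0.1572  0.1762] rot [ 2.6531e+00 -5.0000e-04  1.6944e+00] F [-0.55  0.17 -3.01] M [-0.1   0.88 -0.02] w 0.0078 q [ 0.77  0.43 -0.61  2.14  0.34  0.19  0.06]
TCP in backrest mm [  8.3 -22.7 110.2] roterr deg(tool) [ 0.09 -0.05  0.15] F xb,y,zb [-1.87  0.24 -2.41]
```

Call:
{"api": "servo_tool", "payload": {"rows": [[[0, 0, 0.1, 0, 0, 0], [0, 0, 0.05, 0, 0, 0], [0, 0, 0, 0, 0, 0]]]}}

```text
clock: 12.4
position: [0.5519, -0.1574, 0.1748]
tool_rot: [2.653, -0.001, 1.694]
force: [0.1, -0.2, -3.5]
grip_width: 0.0071
```

```bash
python3 - <<'E'
from h import *
show();s=bot.observe(); inb(s)
E
```

```text
t 12.4 pos [ 0.5519 -0.1574  0.1748] rot [ 2.6531e+00 -5.0000e-04  1.6939e+00] F [ 0.13 -0.15 -3.48] M [-0.1   0.84  0.01] w 0.0071 q [ 0.76  0.43 -0.6   2.14  0.34  0.19  0.06]
TCP in backrest mm [  8.2 -23.  108.8] roterr deg(tool) [ 0.09 -0.06  0.17] F xb,y,zb [-1.55 -0.17 -3.12]
```

Call:
{"api": "servo_tool", "payload": {"rows": [[[0, -0.1, 0.1, 0, 0, 0], [0, -0.1, 0.05, 0, 0, 0], [0, 0, 0, 0, 0, 0]]]}}

```text
clock: 12.78
position: [0.5513, -0.1576, 0.1733]
tool_rot: [2.652, 0.0, 1.694]
force: [-4.7, 1.2, 8.2]
grip_width: 0.0074
```

```bash
python3 - <<'E'
from h import *
show();s=bot.observe(); inb(s)
f=grab('side','s11'); crop(f,'s11c',290,290,430,430,5)
E
```

```text
t 12.78 pos [ 0.5513 -0.1576  0.1733] rot [2.6516e+00 2.0000e-04 1.6939e+00] F [-4.72  1.15  8.16] M [0.28 0.44 0.18] w 0.0074 q [ 0.76  0.43 -0.6   2.15  0.36  0.18  0.05]
TCP in backrest mm [  6.9 -23.1 107.7] roterr deg(tool) [ 0.   -0.09  0.15] F xb,y,zb [-0.17  1.74  9.34]
```

View pics/s11c.png

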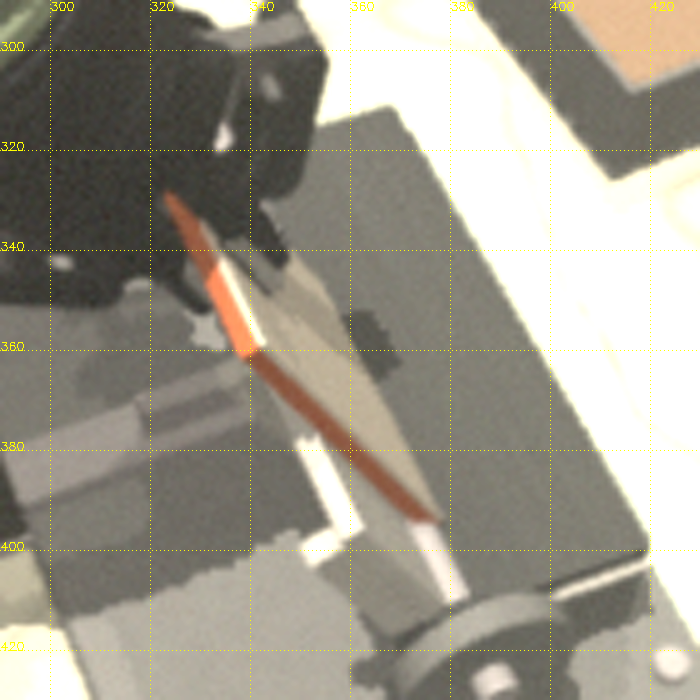

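Call:
{"api": "servo_tool", "payload": {"rows": [[[0, -0.1, -0.08, 0, 0, 0], [0, -0.05, -0.03, 0, 0, 0], [0, 0, 0, 0, 0, 0]]]}}

```text
clock: 13.2
position: [0.5494, -0.1578, 0.1732]
tool_rot: [2.652, -0.0, 1.694]
force: [1.7, 0.2, 2.1]
grip_width: 0.0074
```

```bash
python3 - <<'E'
from h import *
show();s=bot.observe(); inb(s)
E
```

```text
t 13.2 pos [ 0.5494 -0.1578  0.1732] rot [ 2.6521e+00 -3.0000e-04  1.6938e+00] F [1.71 0.19 2.14] M [ 0.01 -0.41  0.03] w 0.0074 q [ 0.77  0.43 -0.61  2.15  0.36  0.18  0.05]
TCP in backrest mm [  5.2 -23.1 108.5] roterr deg(tool) [ 0.03 -0.07  0.17] F xb,y,zb [ 2.53 -0.02  1.08]
```

Call:
{"api": "servo_tool", "payload": {"rows": [[[0, -0.06, -0.03, 0, 0, 0], [0, 0, 0, 0, 0, 0]]]}}

```text
clock: 13.45
position: [0.5487, -0.1579, 0.1732]
tool_rot: [2.652, -0.0, 1.694]
force: [4.4, -0.0, 1.3]
grip_width: 0.0079
```

```bash
python3 - <<'E'
from h import *
show();s=bot.observe(); inb(s)
E
```

```text
t 13.45 pos [ 0.5487 -0.1579  0.1732] rot [ 2.6522e+00 -3.0000e-04  1.6939e+00] F [ 4.41 -0.02  1.26] M [ 0.08 -0.96  0.02] w 0.0079 q [ 0.77  0.43 -0.61  2.15  0.36  0.18  0.05]
TCP in backrest mm [  4.6 -23.1 108.8] roterr deg(tool) [ 0.03 -0.07  0.16] F xb,y,zb [ 4.45 -0.57 -0.95]
```

Call:
{"api": "servo_tool", "payload": {"rows": [[[0, -0.06, -0.03, 0, 0, 0], [0, 0, 0, 0, 0, 0]]]}}

```text
clock: 13.7
position: [0.5483, -0.1579, 0.1732]
tool_rot: [2.652, -0.0, 1.694]
force: [7.1, 1.0, 0.0]
grip_width: 0.0075
```

```bash
python3 - <<'E'
from h import *
show();s=bot.observe(); inb(s)
f=grab('side','s12'); crop(f,'s12c',290,290,430,430,5)
f=grab('top','t12'); crop(f,'t12c',360,160,540,310,4)
f=grab('wrist','w12');
E
```

```text
t 13.7 pos [ 0.5483 -0.1579  0.1732] rot [ 2.6518e+00 -2.0000e-04  1.6942e+00] F [7.08 0.98 0.02] M [-0.1  -1.23  0.17] w 0.0075 q [ 0.77  0.43 -0.61  2.15  0.36  0.18  0.05]
TCP in backrest mm [  4.2 -23.1 109. ] roterr deg(tool) [ 0.01 -0.07  0.15] F xb,y,zb [ 6.32  0.08 -3.34]
```

View pics/s12c.png

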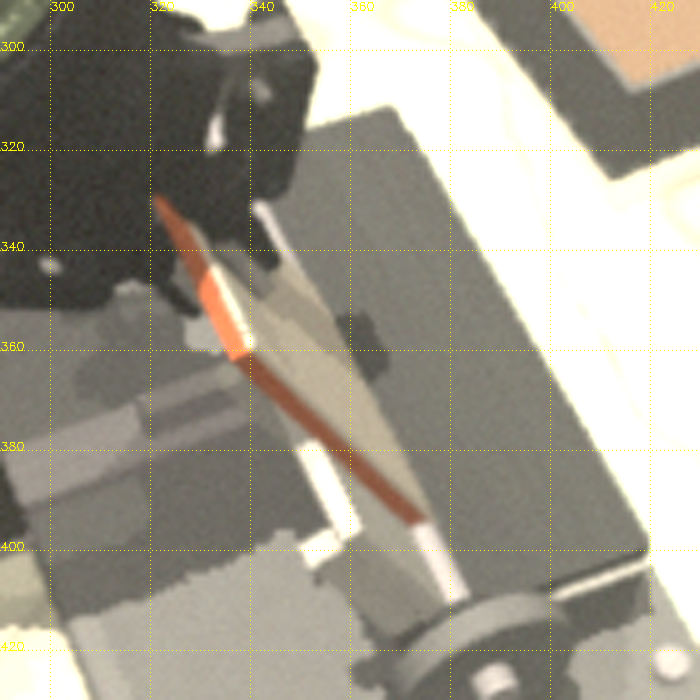

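View pics/w12.png

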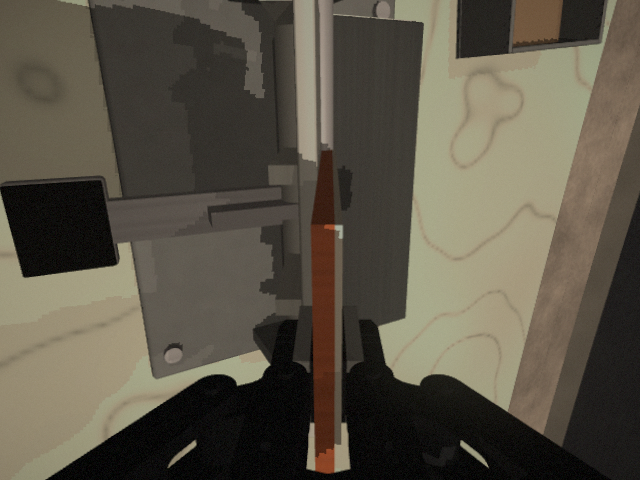

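```bash
python3 - <<'E'
from h import *
f=load('w12'); crop(f,'w12c',270,0,370,260,5)
im=cv2.imread('pics/w12c.png'); cv2.imwrite('pics/w12d.png',im[:600]) ; cv2.imwrite('pics/w12e.png',im[600:])
E
```

```text
(no output)
```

View pics/w12d.png

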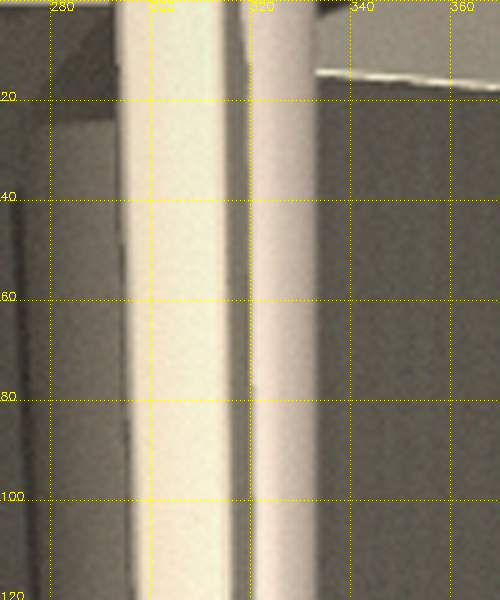

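View pics/w12e.png

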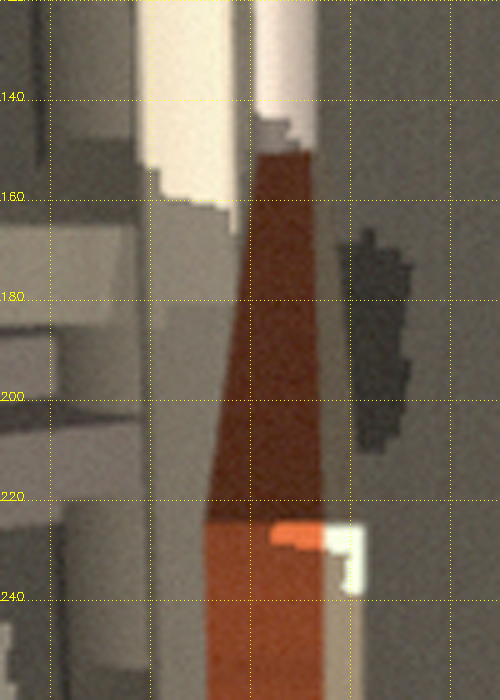

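View pics/t12c.png

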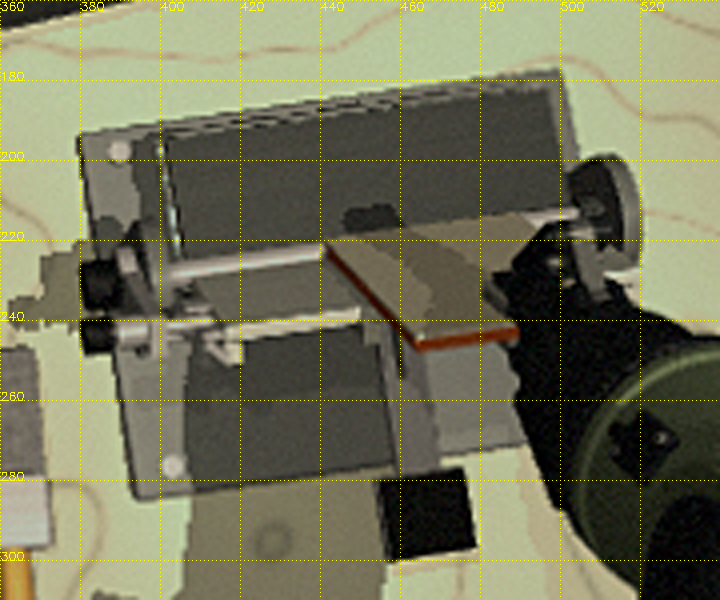

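```bash
python3 - <<'E'
from h import *
f=load('w12');m=f['mount'];Rc=m[:3,:3].T;tc=-Rc@m[:3,3]
g=dict(R=Rc,t=tc,K=f['K'],dist=f['dist'])
def P(x,y,z): return proj(g,[x,y,z])[0].round(1)
for x in (.06,.08,.1,.11): print(x,P(x,-.004,.0255),P(x,-.005,.0255),'bottom',P(x,-.004,.1095))
print('tile +x end back edge', [P(.052,-.004,z) for z in (-.0405,.0,.05,.1095)])
print('tile +x end glaze edge', [P(.052,.004,z) for z in (-.0405,.0,.05,.1095)])
E
```

```text
0.06 [316.3 157.8] [313.7 157.8] bottom [320.  136.9]
0.08 [315.8 104. ] [313.1 104. ] bottom [319.8 100.3]
0.1 [315.2  45.2] [312.4  45.1] bottom [319.5  61.4]
0.11 [314.9  13.6] [312.1  13.6] bottom [319.4  41.1]
tile +x end back edge [array([309.8, 227.6]), array([314.6, 192.2]), array([317.8, 167.9]), array([320.1, 151. ])]
tile +x end glaze edge [array([341.6, 227.6]), array([338. , 192.2]), array([335.5, 167.9]), array([333.8, 151. ])]
```

Call:
{"api": "servo_tool", "payload": {"rows": [[[0, 0, 0.06, 0, 0, 0], [0, 0, 0, 0, 0, 0], [0, 0, 0, 0, 0, 0]]]}}

```text
clock: 14.22
position: [0.5486, -0.1579, 0.1731]
tool_rot: [2.652, 0.0, 1.694]
force: [-1.2, 1.6, 12.7]
grip_width: 0.0078
```

```bash
python3 - <<'E'
from h import *
show();s=bot.observe(); inb(s)
E
```

```text
t 14.22 pos [ 0.5486 -0.1579  0.1731] rot [2.6516e+00 3.0000e-04 1.6940e+00] F [-1.16  1.63 12.71] M [ 0.25 -0.89  0.33] w 0.0078 q [ 0.77  0.43 -0.61  2.15  0.36  0.18  0.05]
TCP in backrest mm [  4.4 -23.1 108.8] roterr deg(tool) [-0.   -0.09  0.14] F xb,y,zb [ 5.15  1.77 11.66]
```

Call:
{"api": "servo_tool", "payload": {"rows": [[[0, -0.05, -0.04, 0, 0, 0], [0, 0, 0, 0, 0, 0], [0, 0, 0, 0, 0, 0]]]}}

```text
clock: 14.6
position: [0.5482, -0.1579, 0.1731]
tool_rot: [2.651, 0.0, 1.694]
force: [4.8, 0.5, 3.9]
grip_width: 0.0078
```

```bash
python3 - <<'E'
from h import *
show();s=bot.observe(); inb(s)
E
```

```text
t 14.6 pos [ 0.5482 -0.1579  0.1731] rot [2.6512 0.     1.6942] F [4.78 0.51 3.95] M [ 0.09 -1.43  0.24] w 0.0078 q [ 0.77  0.43 -0.61  2.15  0.36  0.18  0.05]
TCP in backrest mm [  4.1 -23.  109. ] roterr deg(tool) [-0.02 -0.08  0.14] F xb,y,zb [ 6.1  -0.09  1.22]
```

Call:
{"api": "servo_tool", "payload": {"rows": [[[0, -0.05, -0.01, 0, 0, 0], [0, 0, 0, 0, 0, 0], [0, 0, 0, 0, 0, 0], [0, 0, 0, 0, 0, 0]]]}}

```text
clock: 15.1
position: [0.548, -0.1579, 0.173]
tool_rot: [2.651, -0.0, 1.694]
force: [9.2, 0.0, 0.9]
grip_width: 0.008
```

```bash
python3 - <<'E'
from h import *
show();s=bot.observe(); inb(s)
f=grab('wrist','w13'); crop(f,'w13c',290,90,360,240,5)
f=grab('side','s13')
for i in range(4):
    bot.grab_frame('top'); s=bot.observe(); inb(s); print(s['moment'].round(2))
E
```

```text
t 15.1 pos [ 0.548  -0.1579  0.173 ] rot [ 2.6507 -0.      1.6943] F [9.25 0.04 0.94] M [-0.01 -1.77  0.22] w 0.008 q [ 0.77  0.43 -0.61  2.15  0.36  0.18  0.05]
TCP in backrest mm [  3.9 -23.1 109. ] roterr deg(tool) [-0.05 -0.07  0.14] F xb,y,zb [ 8.54 -1.13 -3.49]
TCP in backrest mm [  3.8 -23.  109. ] roterr deg(tool) [-0.05 -0.07  0.14] F xb,y,zb [ 9.01  0.21 -2.51]
[ 0.03 -1.74  0.26]
TCP in backrest mm [  3.8 -23.  109. ] roterr deg(tool) [-0.05 -0.07  0.13] F xb,y,zb [ 8.57 -1.19 -2.7 ]
[ 0.08 -1.78  0.22]
TCP in backrest mm [  3.9 -23.1 109. ] roterr deg(tool) [-0.05 -0.07  0.14] F xb,y,zb [ 8.87 -1.07 -1.81]
[ 0.01 -1.77  0.16]
TCP in backrest mm [  3.9 -23.1 109. ] roterr deg(tool) [-0.05 -0.07  0.14] F xb,y,zb [ 9.18 -1.59 -2.81]
[-0.01 -1.79  0.21]
```

View pics/w13c.png

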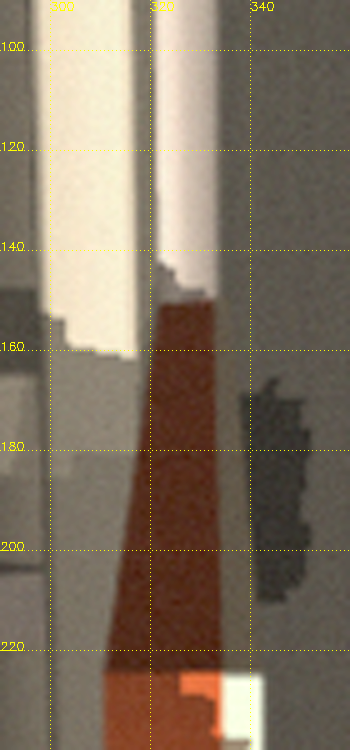

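View pics/s13.png

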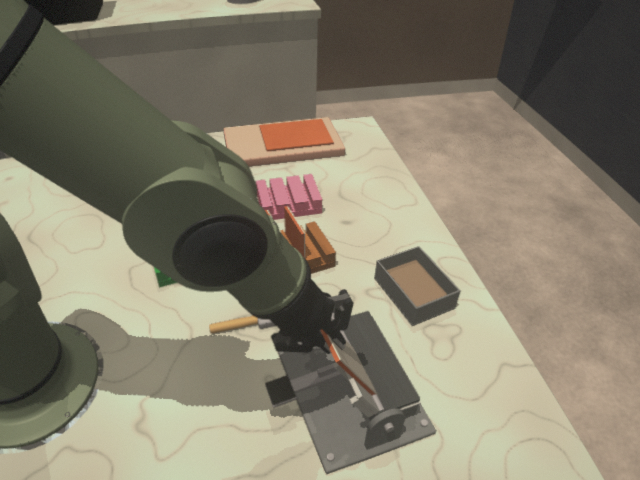

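Call:
{"api": "servo_tool", "payload": {"rows": [[[0, 0.01, 0.03, 0, 0, 0], [0, 0, 0, 0, 0, 0], [0, 0, 0, 0, 0, 0]]]}}

```text
clock: 15.78
position: [0.5482, -0.1579, 0.173]
tool_rot: [2.651, 0.0, 1.694]
force: [4.2, 0.2, 8.2]
grip_width: 0.0077
```

```bash
python3 - <<'E'
from h import *
for i in range(3):
    bot.grab_frame('top'); s=bot.observe(); show(s);inb(s)
f=grab('top','t14'); crop(f,'t14c',360,160,540,310,4)
E
```

```text
t 15.82 pos [ 0.5482 -0.1579  0.173 ] rot [2.6506e+00 3.0000e-04 1.6944e+00] F [ 4.38 -0.28  8.81] M [ 0.29 -1.58  0.32] w 0.0075 q [ 0.77  0.43 -0.61  2.15  0.36  0.18  0.04]
TCP in backrest mm [  4.  -23.  108.9] roterr deg(tool) [-0.05 -0.08  0.12] F xb,y,zb [ 7.95 -0.83  5.74]
t 15.88 pos [ 0.5482 -0.1579  0.173 ] rot [2.6507e+00 3.0000e-04 1.6944e+00] F [3.07 1.54 8.06] M [ 0.21 -1.55  0.28] w 0.0072 q [ 0.77  0.43 -0.61  2.15  0.36  0.18  0.04]
TCP in backrest mm [  4.  -23.  108.9] roterr deg(tool) [-0.05 -0.08  0.13] F xb,y,zb [6.65 1.15 5.58]
t 15.93 pos [ 0.5482 -0.1578  0.173 ] rot [2.6506e+00 3.0000e-04 1.6944e+00] F [3.5  0.24 8.31] M [ 0.27 -1.57  0.27] w 0.0077 q [ 0.77  0.43 -0.61  2.15  0.36  0.18  0.04]
TCP in backrest mm [  4.  -23.  108.9] roterr deg(tool) [-0.06 -0.08  0.12] F xb,y,zb [ 7.   -0.21  5.69]
```

View pics/t14c.png

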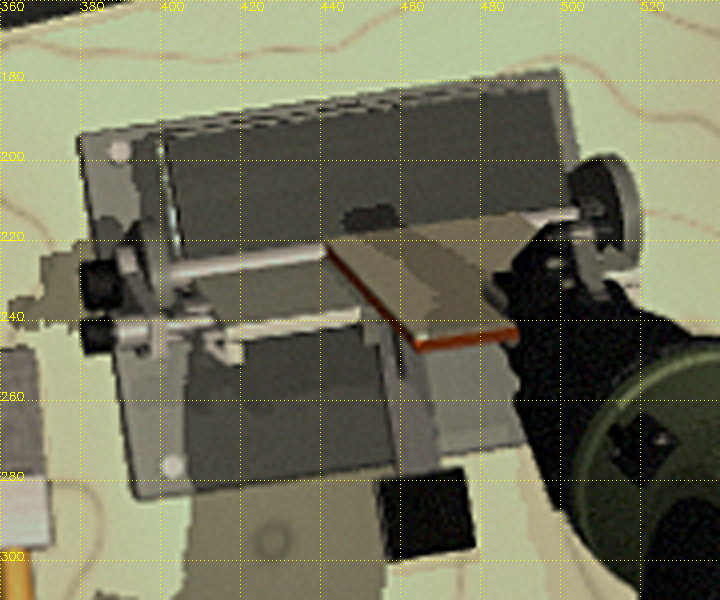

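Call:
{"api": "servo_tool", "payload": {"rows": [[[0, -0.02, -0.015, 0, 0, 0], [0, 0, 0, 0, 0, 0], [0, 0, 0, 0, 0, 0], [0, 0, 0, 0, 0, 0]]]}}

```text
clock: 16.48
position: [0.548, -0.1579, 0.173]
tool_rot: [2.65, 0.0, 1.694]
force: [7.5, 1.6, 4.6]
grip_width: 0.0071
```

```bash
python3 - <<'E'
from h import *
for i in range(3):
    bot.grab_frame('top'); s=bot.observe(); show(s);inb(s)
print(abs(s['qd']).max())
E
```

```text
t 16.52 pos [ 0.548  -0.1579  0.173 ] rot [2.6505e+00 2.0000e-04 1.6944e+00] F [ 6.7  -0.09  5.35] M [ 0.12 -1.78  0.27] w 0.0073 q [ 0.77  0.43 -0.61  2.15  0.36  0.18  0.04]
TCP in backrest mm [  3.9 -23.1 109. ] roterr deg(tool) [-0.06 -0.08  0.13] F xb,y,zb [ 8.38 -0.93  1.6 ]
t 16.57 pos [ 0.548  -0.1579  0.1729] rot [2.6506e+00 1.0000e-04 1.6943e+00] F [7.33 0.28 4.43] M [ 0.15 -1.77  0.26] w 0.0071 q [ 0.77  0.43 -0.61  2.15  0.36  0.18  0.04]
TCP in backrest mm [  3.8 -23.1 108.9] roterr deg(tool) [-0.06 -0.08  0.13] F xb,y,zb [ 8.53 -0.65  0.47]
t 16.62 pos [ 0.548  -0.1579  0.173 ] rot [2.6505e+00 2.0000e-04 1.6944e+00] F [6.46 0.77 3.86] M [ 0.16 -1.84  0.2 ] w 0.0073 q [ 0.77  0.43 -0.61  2.15  0.36  0.18  0.04]
TCP in backrest mm [  3.9 -23.1 109. ] roterr deg(tool) [-0.06 -0.08  0.13] F xb,y,zb [ 7.56 -0.05  0.34]
0.002008560546955681
```

```bash
python3 - <<'E'
from h import *
print(bot.job_done())
E
```

```text
the job is handed in; nothing more can be done
None
```

The job is handed in at about 16.6 s. `job_done` reports no verdict, so what follows rests on my own checks.

**What I did:**
- I pressed the paddle to its hard stop (about 25 N at the wrist), then let go. The pictures showed the backrest staying back by itself.
- I lifted the tall tile out of the rack and set its lower edge on the lapping plate. Its back is against the face, with the glaze outward and still in the grip.

**What the last checks showed:**

| Check | Reading |
|---|---|
| Backrest lean, measured from the pictures | about 0.49 rad, ±0.01 |
| Tool misalignment to the backrest | under 0.2 degrees |
| Tile centre line from the face | about 4 mm, i.e. half its thickness, so flush |
| Push on backrest, estimated | about 7–8 N |
| Push on plate, estimated | about 4 N |
| Arm | at rest |

**Less certain:**
- **Index arm:** I did not measure its own angle. I took the lean as correct because the backrest was held on the plunger.
- **Contact forces:** they come from the wrist readings, so friction blurs how the push splits between backrest and plate.
- **Push centre:** the wrist moments suggest the push acts somewhat below the middle of the face. In the wrist picture the tile's plane was within about 0.5 mm of the backrest's top edge.
- **Position along the jig:** the tile sits about 22 mm to the -y side of mid width, inside the 50 mm limit. I chose that to keep joint 6 off its lower limit; it ended at 0.18 rad against 0.16.
- **Other objects:** the tub showed no movement in the last pictures, nor did the parts of the rack and brush in view. Most of the rack and brush was hidden by the arm, and I did not measure any of them again.

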